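# Dock the loaded slide tray across the gap

### The arm

A 6-joint arm with a two-finger parallel gripper is mounted at the origin on a cart in front of the work surface, level with it; the furniture and walls round the work are solid. World frame = base frame: x ahead of the robot, y to its left, z up, the work surface at z = 0. Lengths are in mm, angles in rad, forces in N, time in s.
With the tool pointing down it reaches from about 325 to 1000 mm from the base axis. Payload 5.1 kg.
Tool frame: the origin (TCP) lies between the finger pads; the fingertips stand 11 mm ahead of it and the grasp point (between the pads) lies 8 mm behind it; z points along the fingers, y is the direction in which the jaws open and shut (so a half turn about z gives the same grasp; the last joint's range is limited). The gripper opens to 85 mm and grips with 20 to 120 N. Pads are 22 mm wide; open, the fingers measure 114 mm over their backs; the gripper's body (76 mm by 85 mm) begins 54 mm behind the grasp point. The pads swing forward as they close: fully open they stand 13 mm farther back than shut.
Start: joints at [-1.397, 0.124, 1.65, -0, 1.367, -0.083], TCP at [165.059, -628.681, 207.322] pointing down, gripper open.
Joint ranges: [-2.61, 2.61], [-1.02, 2.33], [0.03, 2.71], [-1.35, 4.49], [0.32, 2.68], [-2.91, 2.91]. Speed limits (rad/s): [2.57, 2.57, 3.14, 3.14, 3.14, 3.14].

### API

Orientations are given as a rotation vector (axis times angle).
In Python, from station import env, eyes gives the robot as it stands.
- The arm moves only by the tool arm_command, never from a script. Its argument "motion" is a list of rows, each an object of numbers: "x", "y", "z": the shift along the tool's x, y, z normalised to -1 to 1, where 1 is 0.6 m; "twist": the turn about the tool's z normalised to -1 to 1, where 1 is pi/2 rad; "fingers": the opening, from 0 (shut) to 1 (fully open). In form: [{"x": .., "y": .., "z": .., "twist": .., "fingers": ..}, ...]. A call has 1 to 12 rows; each row shifts and turns the commanded pose from where the row before left it, along the tool's axes as they then stand; what a row does not reach is not made up. A row lasts 1/12 s, in which the tool goes at most 41.7 mm and 7.16 degrees, less where a joint would pass 70% of its speed; a pose out of reach is approached as far as the arm can. A call with a number of a shift or a turn outside -1 to 1 is refused whole. A call with a gripper value outside its range is refused whole. The fingers move at their own pace and stop on an object; "grip_force" is the grip in N (left out, the last holds). Time passes only in rows, so rows that do not move let the fingers close. It gives the time, the measured TCP pose, the force and the opening at its end, in the units of the state.
- env.read_state(): the state, without advancing time (a new reading comes with each control period).
- eyes.get_image(name): name is "side" or "top"; returns a dict with "img" (400x640x3 uint8, red, green, blue), "range_z" (400x640 float32, mm along the optical axis (not along the pixel's ray), 0 where there is no reading), "K" (3x3 intrinsics, pixels), "origin" and "attitude" of the camera in the world. Camera axes: x right, y down, z forward; pixel columns grow to the right and rows downward; lengths in mm; the calibration is good to about 2 mm. A picture is of the moment at which its call begins.
- env.close_job(): hands the job in, once; it reports no verdict.
The state is a dict: "t": time; "joint_pos": joint angles; "dq": joint speeds; "joint_torque": joint torques, N m; "ee_pos": TCP position; "tool_rot": TCP orientation; "ft_force": force on the tool from outside, world axes, zero at the start; "moment": the same for the moment, N m; "grip_width": finger opening in mm.
Only numpy, scipy, OpenCV 4.12 (cv2) and the standard library are available. Lean on these libraries where they do the work, as an engineer would, in place of code of your own. Each camera call takes 0.05 s, during which the arm holds its last target.

### The job

Slide the loaded slide tray by its handle from the lab jack across the open gap into the slide reader, without lifting it off and without letting either end sag into the gap, and press it gently home against the spring ejector until the side catch snaps into its notch and holds it. Do not ram the tray, and leave the beaker and the brown dropper bottle that stand beside them where they are.

Things in the scene. Friction and masses are not known exactly. Their poses are not given: they have to be found in the camera images.
- tray_handle (a point): Centre of the tray's handle, the place to grip: a plain black bar 12 mm (tray x) by 56 mm (tray y) by 12 mm high, on two upright straps at y = +-26 mm at the tray's rear end, free space of 35 mm below it. The point lies 55 mm behind the tray's middle and 48 mm above its underside. Axes are the tray's: x forward (the way it goes in), y to its left, z up.
- tray_mid (a point): Middle of the tray, 6 mm above its underside; axes as the handle. Aluminium tray 130 mm long (x; front end at +65 mm, nose turned up, corners bevelled), 100 mm wide, rim 12 mm high, 0.3 to 0.5 kg, three glass slides fixed towards its front: it balances about 61 mm behind its front end. Its left rim has a notch for the catch from x = -1 to +17 mm.
- reader: Fixed low white slide reader with an aluminium deck on top, 140 mm wide, 70 mm above the bench, and a higher hump at its far end. Origin on the bench below the middle of the deck's near edge (the mouth); x runs into the reader (the way the tray goes in), y to the left, z up. On the deck a carriage set for the tray's length holds stop pads, ejector and catch.
- reader_mouth (a point): Middle of the deck's near edge, on the deck surface; axes of the reader. In front of it a smooth 11 mm lip slopes down by 4 mm. Two guide rails, 11 mm high, start here: flared to about 120 mm apart at the mouth, 103 mm apart from 28 mm further in. The docked tray lies in the middle between them, in line with the reader, its rear end 12 to 32 mm outside the mouth.
- jack_edge (a point): Middle of the far upper edge of the lab jack's top plate (steel, 150 by 120 mm, fixed, 72 mm above the bench, 2 mm higher than the reader's deck). x points towards the reader, z up. The tray starts on this plate, lined up with the reader within 20 mm and 0.15 rad. From here to the mouth is a gap of 76 to 90 mm, over half the tray: unheld, the tray tips into it.
- ejector (a joint): Travel (m) of the spring ejector plate at the far end of the channel: 0 = out, grows as the tray presses it back (4 N at 0, 9 N at 0.013, where rubber stop pads block the tray). Let go too early, the tray is thrown back. The carriage setting is not measured: the tray's front end meets the plate 98 mm inside the mouth, give or take 10 mm each time; feel for the stop.
- catch (a joint): Travel (m) of the spring catch, a brass nose in the left rail on the same carriage: 0 = sprung in, pushed out by 2 to 6 mm while the tray's rim slides past (first touched with the front end 36 to 60 mm inside the mouth, about 3 N of push). It snaps back into the notch once the ejector is pressed by about 10 mm, and the ejector then holds the tray against it.
- beaker: Loose glass beaker, 55 mm wide, 70 mm high, standing at the reader's left; origin under its centre.
- oil_bottle: Loose brown dropper bottle, 31 mm wide, 74 mm high, standing at the right of the gap; origin under its centre.

How it is judged:
By the outcome, as a careful person would: the job done as asked, in the order asked, and still so for the second after the job is handed in, with the robot touching nothing.
It also fails if it takes over 64 s, if anything falls off the work surface, if the arm or the gripper's body presses on something with over 40 N, if the wrist force passes 120 N, or if a joint passes its speed limit or range.

## Working session

There is one attempt and no reset: what is moved stays moved. The work goes in short steps, Python scripts to look and compute and a tool call to move; the robot and the scene stay as the last step left them, time stands still between calls to the robot, and variables do not carry over. Pictures are saved under pics/ and viewed, and the job is handed in when it is done.

Besides the shell and the picture viewer there is one more tool, called as a command line: name --argument value ..., lists and objects as JSON in quotes. arm_command: Moves the arm, as the interface text tells. Its arguments: {"type":"object","properties":{"motion":{"type":"array","items":{"type":"object","properties":{"x":{"type":"number"},"y":{"type":"number"},"z":{"type":"number"},"twist":{"type":"number"},"fingers":{"type":"number"}}}},"grip_force":{"type":"number"}},"required":["motion"]}

```bash
mkdir -p pics; ls; python3 - <<'E'
from station import env, eyes
import cv2,numpy as np
s=env.read_state();print({k:np.round(v,3) for k,v in s.items()})
for n in("side","top"):
    d=eyes.get_image(n);cv2.imwrite(f"pics/{n}0.png",d["img"][:,:,::-1]);print(n,d["K"],d["origin"],d["attitude"])
E
```

```text
pics
{'t': np.float64(0.0), 'joint_pos': array([-1.397,  0.124,  1.652,  0.   ,  1.367, -0.083]), 'dq': array([-0.001,  0.   ,  0.   , -0.001,  0.001,  0.001]), 'joint_torque': array([-0.0000e+00, -4.2361e+01, -3.6545e+01, -0.0000e+00,  7.0000e-03,
        0.0000e+00]), 'ee_pos': array([ 164.967, -628.047,  206.073]), 'tool_rot': array([-3.114, -0.402,  0.   ]), 'ft_force': array([ 0.839, -0.363, -0.112]), 'moment': array([ 0.015,  0.024, -0.034]), 'grip_width': np.float64(85.012)}
side [[516.42308251   0.         315.75290632]
 [  0.         516.42308251 206.79486578]
 [  0.           0.           1.        ]] [  456.31311485 -1207.07585065   518.41675091] [-2.03476347  0.06839587 -0.04498862]
top [[476.4685813    0.         317.05890266]
 [  0.         476.4685813  201.36754147]
 [  0.           0.           1.        ]] [ 440.37068189 -351.66447703 1033.53891302] [-2.16334415  2.20680804 -0.15213141]
```

View pics/top0.png

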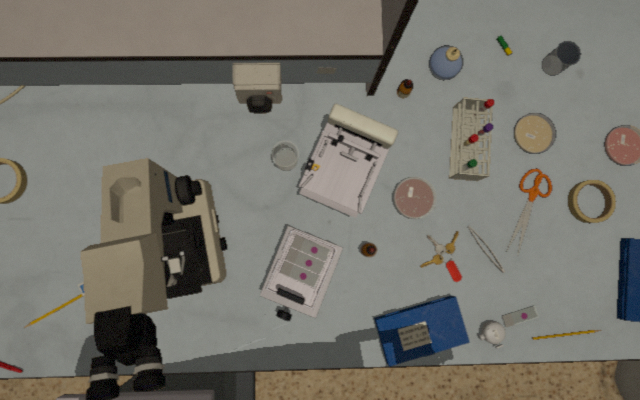

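View pics/side0.png

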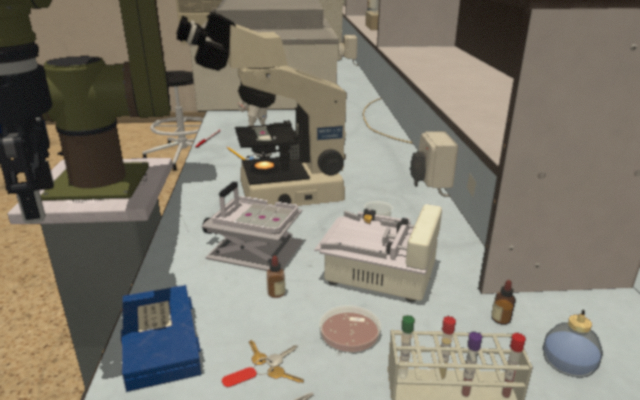

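The top view shows the tray on the jack at about (302,270), the reader at (345,165), the beaker at (285,155), the brown bottle at (369,249) and the black handle at (290,294). The tall microscope stands to the left. Next I measure.

```bash
cat > h.py <<'E'
from station import env, eyes
import cv2,numpy as np
from scipy.spatial.transform import Rotation as R
def rot(a):
    a=np.array(a,float); return R.from_rotvec(a).as_matrix() if a.size==3 else a
def ray(d,u,v):
    K=d["K"];return rot(d["attitude"])@np.array([(u-K[0,2])/K[0,0],(v-K[1,2])/K[1,1],1.])
def onplane(d,u,v,z):
    r=ray(d,u,v);o=np.array(d["origin"]);return o+r*(z-o[2])/r[2]
def proj(d,p):
    c=rot(d["attitude"]).T@(np.array(p)-d["origin"]);c=d["K"]@c;return c[:2]/c[2]
def cloud(d):
    K=d["K"];v,u=np.mgrid[0:400,0:640];z=d["range_z"]
    c=np.stack([(u-K[0,2])/K[0,0]*z,(v-K[1,2])/K[1,1]*z,z],-1)
    P=c@rot(d["attitude"]).T+np.array(d["origin"]);P[z<=0]=np.nan;return P
E
python3 - <<'E'
from h import *
d=eyes.get_image("top");np.savez("top0.npz",**d)
d2=eyes.get_image("side");np.savez("side0.npz",**d2)
im=d["img"][90:330,230:430,::-1]
cv2.imwrite("pics/topc.png",cv2.resize(im[0:130],None,fx=4,fy=4,interpolation=cv2.INTER_CUBIC))
cv2.imwrite("pics/topd.png",cv2.resize(im[120:240],None,fx=4,fy=4,interpolation=cv2.INTER_CUBIC))
im=d2["img"][170:300,190:390,::-1]
cv2.imwrite("pics/sidec.png",cv2.resize(d2["img"][170:300,190:350,::-1],None,fx=4,fy=4,interpolation=cv2.INTER_CUBIC))
P=cloud(d)
for u,v in [(302,270),(290,294),(345,165),(330,185),(369,249),(285,155),(365,125),(400,300),(320,240),(180,240),(130,280),(258,100),(200,340)]:print(u,v,np.round(P[v,u]))
E
```

```text
302 270 [ 403. -354.   79.]
290 294 [ 361. -331.  127.]
345 165 [ 614. -447.   68.]
330 185 [ 573. -415.   70.]
369 249 [ 441. -491.   64.]
285 155 [ 651. -322.    1.]
365 125 [ 684. -483.  121.]
400 300 [ 331. -563.    2.]
320 240 [ 461. -392.   71.]
180 240 [ 465. -131.  148.]
130 280 [ 406. -119.  367.]
258 100 [ 722. -278.  165.]
200 340 [ 259. -138.    1.]
```

View pics/topc.png

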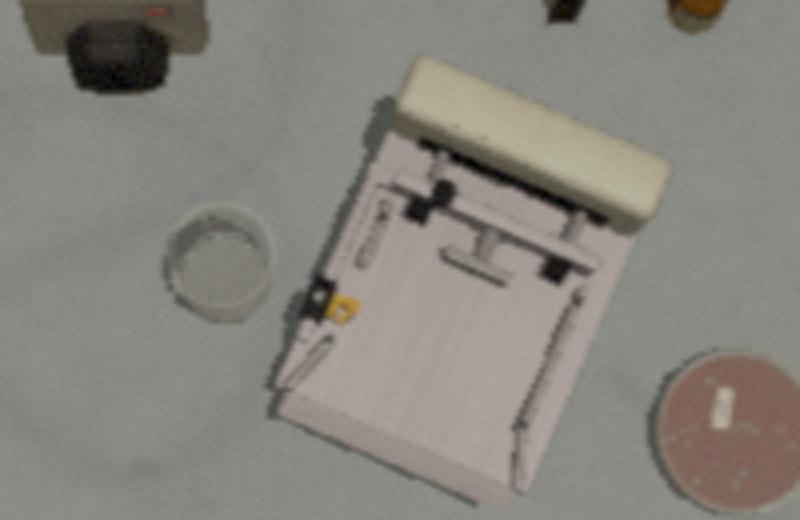

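View pics/topd.png

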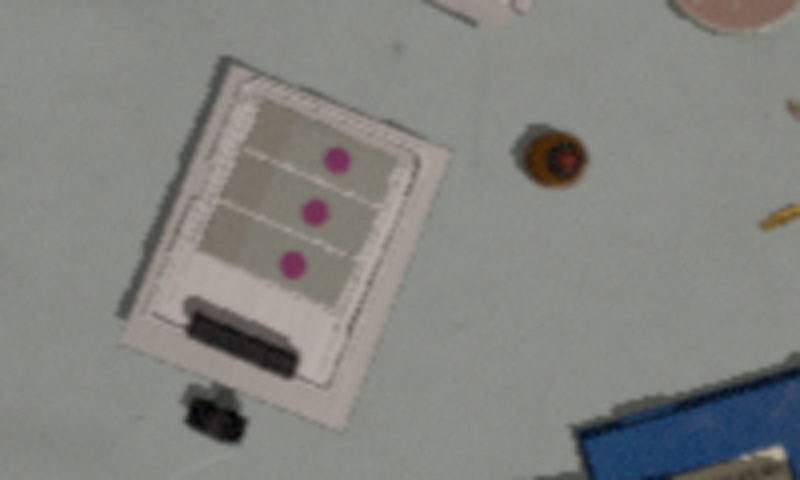

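View pics/sidec.png

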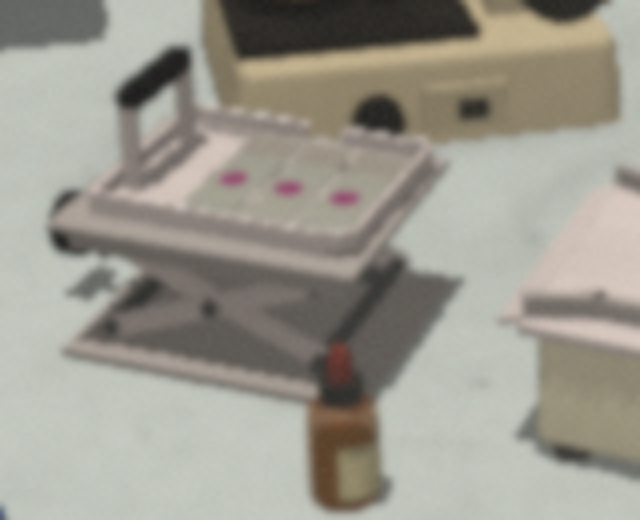

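```bash
cat > m.py <<'E'
from h import *
d=dict(np.load("top0.npz"));P=cloud(d);g=d["img"].astype(int)
V,U=np.mgrid[0:400,0:640]
def box(m,u0,u1,v0,v1):return m&(U>=u0)&(U<u1)&(V>=v0)&(V<v1)
Z=P[:,:,2]
# handle
m=box((g.sum(2)<140)&(Z>105),260,330,270,315)
q=P[m];print("handle n",len(q),"z",np.median(q[:,2]))
uv=np.argwhere(m)[:,::-1].astype(np.float32)
X=np.array([onplane(d,u,v,126)[:2] for u,v in uv],np.float32)
r=cv2.minAreaRect(X);print("handle rect",r,"mean",X.mean(0))
w,vec=np.linalg.eigh(np.cov(X.T));print("long axis ang",np.arctan2(vec[1,1],vec[0,1]))
# jack plate + tray
m=box((Z>55)&(Z<100),255,350,215,325).astype(np.uint8)
c=max(cv2.findContours(m,0,cv2.CHAIN_APPROX_NONE)[0],key=cv2.contourArea)[:,0]
X=np.array([onplane(d,u,v,72)[:2] for u,v in c],np.float32)
print("jack",cv2.minAreaRect(X),cv2.boxPoints(cv2.minAreaRect(X)))
m=box((Z>60)&(Z<90),290,400,110,225).astype(np.uint8)
c=max(cv2.findContours(m,0,cv2.CHAIN_APPROX_NONE)[0],key=cv2.contourArea)[:,0]
X=np.array([onplane(d,u,v,70)[:2] for u,v in c],np.float32)
print("reader",cv2.minAreaRect(X),cv2.boxPoints(cv2.minAreaRect(X)))
# manual points
f=lambda x,y,oy,z:np.round(onplane(d,230+(x+.5)/4-.5,oy+(y+.5)/4-.5,z),1)
for n,x,y,oy,z in [("decknearL",277,388,90,70),("decknearR",522,491,90,70),("lipL",270,415,90,66),("lipR",478,503,90,66),
 ("plateFL",225,58,210,72),("plateFR",452,150,210,72),("plateRL",120,343,210,72),("plateRR",345,430,210,72),
 ("railLtip",285,385,90,81),("railL2",328,342,90,81),("railRtip",520,488,90,81),("railR2",519,428,90,81),("railRend",578,295,90,81),("railLend",388,200,90,81),
 ("dot1",337,160,210,77),("dot3",293,265,210,77),
 ("padL",418,208,90,80),("padR",555,268,90,80),("ejL",442,250,90,80),("ejR",505,280,90,80),("catch",340,308,90,80),("beakerbase",220,270,90,35),("bottle",560,158,210,70)]:print(n,f(x,y,oy,z))
E
python3 m.py
```

```text
handle n 150 z 126.31961986682836
handle rect ((357.4425354003906, -331.03515625), (51.59444046020508, 9.92681884765625), 66.0916519165039) mean [ 357.40692 -331.12378]
long axis ang 1.1445770138010138
jack ((400.1065368652344, -353.57440185546875), (119.86346435546875, 149.83413696289062), 67.08900451660156) [[ 307.76813 -379.61288]
 [ 445.78198 -437.94345]
 [ 492.44495 -327.53592]
 [ 354.4311  -269.20535]]
reader ((606.046142578125, -441.491943359375), (143.1571502685547, 163.32444763183594), 65.09300994873047) [[ 501.83405 -472.02142]
 [ 649.9681  -540.80493]
 [ 710.25824 -410.96246]
 [ 562.1242  -342.17896]]
decknearL [ 570.7 -351.    70. ]
decknearR [ 515.7 -474.6   70. ]
lipL [ 557.4 -347.2   66. ]
lipR [ 510.3 -452.4   66. ]
plateFL [ 494.7 -323.5   72. ]
plateFR [ 446.1 -436.8   72. ]
plateRL [ 354.5 -269.4   72. ]
plateRR [ 309.3 -380.    72. ]
railLtip [ 570.7 -355.    81. ]
railL2 [ 592.2 -377.2   81. ]
railRtip [ 516.4 -472.3   81. ]
railR2 [ 546.8 -472.7   81. ]
railRend [ 614.4 -505.    81. ]
railLend [ 664.9 -409.3   81. ]
dot1 [ 442.3 -378.7   77. ]
dot3 [ 390.9 -355.8   77. ]
padL [ 660.8 -424.6   80. ]
padR [ 628.7 -493.8   80. ]
ejL [ 638.9 -436.3   80. ]
ejR [ 622.9 -468.    80. ]
catch [ 609.7 -383.6   80. ]
beakerbase [ 639.1 -321.8   35. ]
bottle [ 440.9 -491.6   70. ]
```

```bash
cat > m2.py <<'E'
from h import *
d=dict(np.load("top0.npz"))
gr=cv2.cvtColor(d["img"],cv2.COLOR_RGB2GRAY).astype(np.float32)
gr=cv2.GaussianBlur(gr,(0,0),0.7)
# sample image rectified on plane: subpixel strongest-gradient edge along profiles crossing a world line
def edge(p0,p1,z,half=6,n=40,sign=0,lo=.1,hi=.9):
    p0=np.array(p0);p1=np.array(p1);t=(p1-p0)/np.linalg.norm(p1-p0);nn=np.array([-t[1],t[0]])
    s=np.arange(-half,half+.01,.5);out=[]
    for a in np.linspace(lo,hi,n):
        b=p0+(p1-p0)*a
        uv=np.array([proj(d,[*(b+nn*k),z]) for k in s],np.float32)
        v=cv2.remap(gr,uv[None,:,0],uv[None,:,1],cv2.INTER_CUBIC)[0]
        gd=np.gradient(v);w=np.abs(gd) if sign==0 else np.maximum(gd*sign,0)
        i=int(np.argmax(w));sl=slice(max(i-3,0),i+4);k=(s[sl]*w[sl]).sum()/w[sl].sum()
        if w[i]>1:out.append(b+nn*k)
    out=np.array(out,np.float32)
    vx,vy,x,y=cv2.fitLine(out,cv2.DIST_HUBER,0,.01,.01).ravel()
    if np.dot([vx,vy],t)<0:vx,vy=-vx,-vy
    res=np.abs((out-[x,y])@[-vy,vx])
    return np.array([x,y]),np.arctan2(vy,vx),np.median(res),len(out)
L={"deckL":((570.7,-351),(695,-407),70),"deckR":((515.7,-474.6),(640,-530),70),"near":((570.7,-351),(515.7,-474.6),70),
"lip":((557,-347.2),(510.3,-452.4),66),
"jackL":((354.5,-269.4),(494,-326),72),"jackR":((308,-379.6),(446,-437.5),72),"jackF":((494,-326),(446,-437.5),72),"jackB":((354.5,-269.4),(308,-379.6),72)}
for k,v in L.items():
    for sg in (1,-1):
        p,a,r,n=edge(*v,sign=sg);print(k,sg,np.round(p,1),round(float(a),4),round(float(r),2),n)
E
python3 m2.py
```

```text
deckL 1 [ 649.1 -380.3] -0.4225 0.16 37
deckL -1 [ 635.8 -379.2] -0.4242 0.49 40
deckR 1 [ 576.6 -505.1] -0.4322 0.33 40
deckR -1 [ 578.  -496.4] -0.4192 0.06 29
near 1 [ 545.1 -411.8] -2.0044 0.15 40m2.py:14: RuntimeWarning: invalid value encountered in scalar divide
  i=int(np.argmax(w));sl=slice(max(i-3,0),i+4);k=(s[sl]*w[sl]).sum()/w[sl].sum()
Traceback (most recent call last):
  File "m2.py", line 26, in <module>
    p,a,r,n=edge(*v,sign=sg);print(k,sg,np.round(p,1),round(float(a),4),round(float(r),2),n)
            ~~~~^^^^^^^^^^^^
  File "m2.py", line 17, in edge
    vx,vy,x,y=cv2.fitLine(out,cv2.DIST_HUBER,0,.01,.01).ravel()
              ~~~~~~~~~~~^^^^^^^^^^^^^^^^^^^^^^^^^^^^^^
cv2.error: OpenCV(4.12.0) /io/opencv/modules/imgproc/src/linefit.cpp:618: error: (-215:Assertion failed) npoints2 >= 0 || npoints3 >= 0 in function 'fitLine'
```

```bash
sed -i 's/^        p,a,r,n=edge.*$/        try:\n            p,a,r,n=edge(*v,sign=sg);print(k,sg,np.round(p,1),round(float(a),4),round(float(r),2),n)\n        except Exception: print(k,sg,"none")/' m2.py; python3 m2.py 2>/dev/null
python3 - <<'E'
from h import *
d=dict(np.load("top0.npz"))
# rectify into reader-ish frame yaw -0.43, 3px/mm
def rect(c,yaw,z,w,h,s,name):
    ct,st=np.cos(yaw),np.sin(yaw)
    a=np.arange(0,h*s)/s;b=np.arange(0,w*s)/s
    X=h/2-a[:,None]+0*b;Y=w/2-b[None]+0*a[:,None]
    W=np.stack([c[0]+ct*X-st*Y,c[1]+st*X+ct*Y,np.full_like(X,z)],-1)
    C=(W-d["origin"])@rot(d["attitude"]);uv=C/C[...,2:]
    u=(uv[...,0]*d["K"][0,0]+d["K"][0,2]).astype(np.float32);v=(uv[...,1]*d["K"][1,1]+d["K"][1,2]).astype(np.float32)
    im=cv2.remap(d["img"][:,:,::-1],u,v,cv2.INTER_CUBIC)
    for k in range(0,int(h),20):cv2.line(im,(0,int(k*s)),(8,int(k*s)),(0,0,255),1)
    for k in range(0,int(w),20):cv2.line(im,(int(k*s),0),(int(k*s),8),(0,0,255),1)
    cv2.imwrite(name,im)
rect((606,-441),-0.43,80,180,200,3,"pics/rect_reader.png")
rect((407.6,-353.5),-0.42,84,180,200,3,"pics/rect_tray.png")
E
```

```text
deckL 1 [ 649.1 -380.3] -0.4225 0.16 37
deckL -1 [ 635.8 -379.2] -0.4242 0.49 40
deckR 1 [ 576.6 -505.1] -0.4322 0.33 40
deckR -1 [ 578.  -496.4] -0.4192 0.06 29
near 1 [ 545.1 -411.8] -2.0044 0.15 40
near -1 none
lip 1 [ 535.9 -400.8] -2.0004 0.21 40
lip -1 [ 528.5 -406.3] -2.0015 0.26 40
jackL 1 [ 424.5 -292.2] -0.3888 0.14 40
jackL -1 [ 432.7 -301.6] -0.4018 0.26 40
jackR 1 [ 380.5 -408.1] -0.4002 0.35 40
jackR -1 [ 422.7 -430.6] 1.1549 0.0 1
jackF 1 [ 471.9 -382.3] -1.966 0.25 39
jackF -1 [ 468.7 -379.6] -1.9638 0.23 40
jackB 1 [ 330.5 -327.9] -1.9726 0.32 40
jackB -1 [ 330.4 -319.1] -1.9749 0.12 8
```

View pics/rect_reader.png

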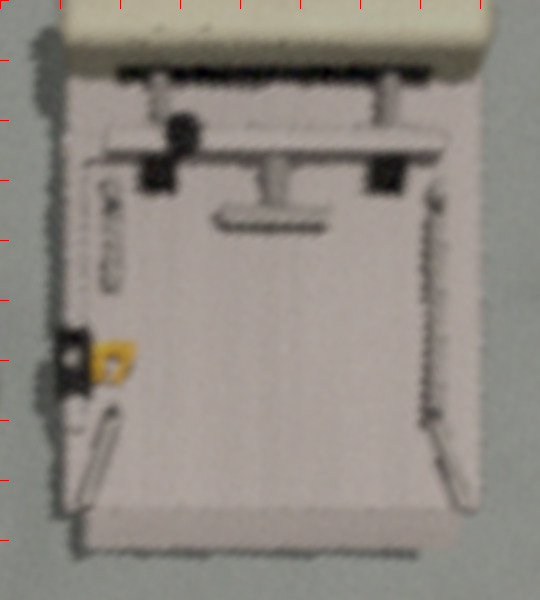

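View pics/rect_tray.png

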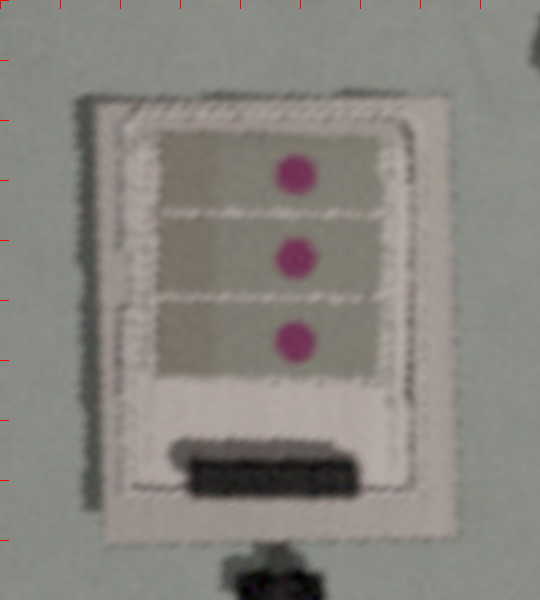

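The tray and handle agree with the given sizes. The reader yaw is about -0.431, the mouth about (544.4, -413.3) and the tray yaw about -0.42, with the handle at about (357, -331). Now I check the microscope's clearance from the arm plane.

```bash
python3 - <<'E'
from h import *
for n in("top","side"):
    d=dict(np.load(n+"0.npz"));P=cloud(d).reshape(-1,3)
    for tgt in ((357,-331),(535,-409)):
        a=np.arctan2(tgt[1],tgt[0]);c,s=np.cos(a),np.sin(a)
        r=P[:,0]*c+P[:,1]*s;l=-P[:,0]*s+P[:,1]*c
        for r0 in range(150,800,100):
            k=(r>r0)&(r<r0+100)&(np.abs(l)<250)&(P[:,2]>140)&(P[:,2]<900)
            if k.sum()>5:print(n,tgt,r0,"min lat %.0f max lat %.0f zmax %.0f"%(l[k].min(),l[k].max(),P[k,2].max()), "zmax|l|<120: %.0f"%(P[k&(np.abs(l)<120),2].max() if (k&(np.abs(l)<120)).any() else 0))
E
```

```text
top (357, -331) 150 min lat 98 max lat 129 zmax 396 zmax|l|<120: 396
top (357, -331) 250 min lat 57 max lat 250 zmax 408 zmax|l|<120: 399
top (357, -331) 350 min lat 127 max lat 250 zmax 393 zmax|l|<120: 0
top (357, -331) 450 min lat 206 max lat 244 zmax 157 zmax|l|<120: 0
top (357, -331) 750 min lat 233 max lat 250 zmax 229 zmax|l|<120: 0
top (535, -409) 150 min lat 84 max lat 98 zmax 389 zmax|l|<120: 389
top (535, -409) 250 min lat 27 max lat 196 zmax 408 zmax|l|<120: 408
top (535, -409) 350 min lat 90 max lat 250 zmax 400 zmax|l|<120: 400
top (535, -409) 450 min lat 145 max lat 250 zmax 330 zmax|l|<120: 0
top (535, -409) 650 min lat 196 max lat 250 zmax 195 zmax|l|<120: 0
top (535, -409) 750 min lat 174 max lat 250 zmax 230 zmax|l|<120: 0
side (357, -331) 150 min lat 47 max lat 127 zmax 424 zmax|l|<120: 424
side (357, -331) 250 min lat 56 max lat 250 zmax 405 zmax|l|<120: 397
side (357, -331) 350 min lat 127 max lat 250 zmax 390 zmax|l|<120: 0
side (357, -331) 450 min lat 208 max lat 240 zmax 155 zmax|l|<120: 0
side (357, -331) 750 min lat 218 max lat 250 zmax 451 zmax|l|<120: 0
side (535, -409) 150 min lat 32 max lat 124 zmax 424 zmax|l|<120: 424
side (535, -409) 250 min lat 26 max lat 236 zmax 405 zmax|l|<120: 405
side (535, -409) 350 min lat 90 max lat 250 zmax 396 zmax|l|<120: 396
side (535, -409) 450 min lat 147 max lat 250 zmax 320 zmax|l|<120: 0
side (535, -409) 650 min lat 196 max lat 250 zmax 192 zmax|l|<120: 0
side (535, -409) 750 min lat 173 max lat 250 zmax 226 zmax|l|<120: 0
```

arm_command --motion '[{"x": 0, "y": 0, "z": 0, "twist": -0.03, "fingers": 1}, {"twist": -0.07, "fingers": 1, "x": 0, "y": 0, "z": 0}, {"twist": -0.07, "fingers": 1, "x": 0, "y": 0, "z": 0}, {"twist": -0.07, "fingers": 1, "x": 0, "y": 0, "z": 0}, {"twist": -0.07, "fingers": 1, "x": 0, "y": 0, "z": 0}, {"twist": -0.07, "fingers": 1, "x": 0, "y": 0, "z": 0}, {"twist": -0.07, "fingers": 1, "x": 0, "y": 0, "z": 0}, {"twist": -0.07, "fingers": 1, "x": 0, "y": 0, "z": 0}, {"twist": -0.049, "fingers": 1, "x": 0, "y": 0, "z": 0}, {"twist": 0, "fingers": 1, "x": 0, "y": 0, "z": 0}, {"twist": 0, "fingers": 1, "x": 0, "y": 0, "z": 0}]'

```text
t: 1.12
ee_pos: [165.0, -628.6, 207.0]
tool_rot: [-2.637, -1.706, -0.0]
ft_force: [-1.1, -0.2, 0.2]
grip_width: 85.4
```

```bash
cat > st.py <<'E'
from h import *
s=env.read_state();Rm=rot(s["tool_rot"]);y=Rm[:,1]
print("t",round(float(s["t"]),2),"q",np.round(s["joint_pos"],4).tolist(),"ee",np.round(s["ee_pos"],1),"yaw",round(float(np.arctan2(y[1],y[0])),4),"z",np.round(Rm[:,2],3),"F",np.round(s["ft_force"],1),"M",np.round(s["moment"],2),"w",round(float(s["grip_width"]),1))
p=np.array([544.4,-413.3]);a=-0.431
dxy=np.array(s["ee_pos"][:2])-p
print("reader frame X %.1f Y %.1f"%(np.cos(a)*dxy[0]+np.sin(a)*dxy[1],-np.sin(a)*dxy[0]+np.cos(a)*dxy[1]))
import sys
if len(sys.argv)>2:
    t=np.array([float(sys.argv[1]),float(sys.argv[2]),s["ee_pos"][2]]);print("tool delta mm",np.round(Rm.T@(t-s["ee_pos"]),1))
E
python3 st.py 357 -331
```

```text
t 1.12 q [-1.3966, 0.124, 1.6506, 0.0, 1.3675, -0.9743] ee [ 165.  -628.6  207. ] yaw -0.4223 z [-0.  0. -1.] F [-1.1 -0.2  0.2] M [ 0.04 -0.01 -0.02] w 85.4
reader frame X -254.7 Y -354.1
tool delta mm [3.501e+02 5.310e+01 1.000e-01]
```

arm_command --motion '[{"x": 0.03, "y": 0.004, "fingers": 1}, {"x": 0.05, "y": 0.008, "fingers": 1}, {"x": 0.05, "y": 0.008, "fingers": 1}, {"x": 0.05, "y": 0.008, "fingers": 1}, {"x": 0.05, "y": 0.008, "fingers": 1}, {"x": 0.05, "y": 0.008, "fingers": 1}, {"x": 0.05, "y": 0.008, "fingers": 1}, {"x": 0.05, "y": 0.008, "fingers": 1}, {"x": 0.03, "y": 0.004, "fingers": 1}, {"x": 0, "fingers": 1}, {"x": 0, "fingers": 1}]'

```text
invalid input
```

```bash
python3 st.py 357 -331; python3 - <<'E'
from h import *
d=eyes.get_image("side");cv2.imwrite("pics/side1.png",d["img"][:,:,::-1]);np.savez("side1.npz",**d)
E
```

```text
t 1.12 q [-1.3966, 0.124, 1.6506, 0.0, 1.3675, -0.9743] ee [ 165.  -628.6  207. ] yaw -0.4223 z [-0.  0. -1.] F [-1.1 -0.2  0.2] M [ 0.04 -0.01 -0.02] w 85.4
reader frame X -254.7 Y -354.1
tool delta mm [3.501e+02 5.310e+01 1.000e-01]
```

View pics/side1.png

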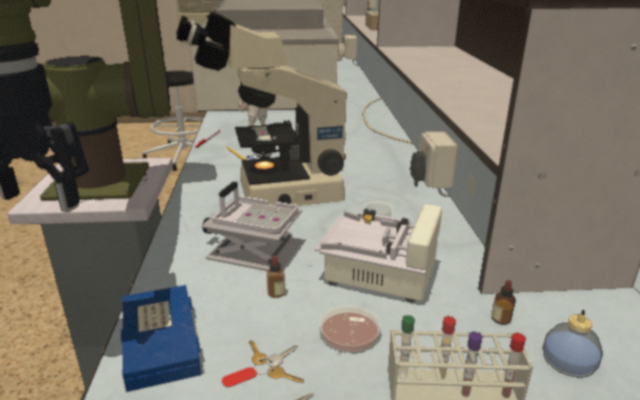

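arm_command --motion '[{"x": 0.03, "y": 0.004, "z": 0, "twist": 0, "fingers": 1}, {"x": 0.05, "y": 0.008, "z": 0, "twist": 0, "fingers": 1}, {"x": 0.05, "y": 0.008, "z": 0, "twist": 0, "fingers": 1}, {"x": 0.05, "y": 0.008, "z": 0, "twist": 0, "fingers": 1}, {"x": 0.05, "y": 0.008, "z": 0, "twist": 0, "fingers": 1}, {"x": 0.05, "y": 0.008, "z": 0, "twist": 0, "fingers": 1}, {"x": 0.05, "y": 0.008, "z": 0, "twist": 0, "fingers": 1}, {"x": 0.05, "y": 0.008, "z": 0, "twist": 0, "fingers": 1}, {"x": 0.03, "y": 0.004, "z": 0, "twist": 0, "fingers": 1}, {"x": 0, "y": 0, "z": 0, "twist": 0, "fingers": 1}, {"x": 0, "y": 0, "z": 0, "twist": 0, "fingers": 1}]'

```text
t: 2.08
ee_pos: [300.9, -419.3, 207.6]
tool_rot: [2.635, 1.71, -0.001]
ft_force: [-0.8, -0.1, 0.7]
grip_width: 85.6
```

```bash
python3 st.py 357 -331; python3 - <<'E'
from h import *
for n in("side","top"):
    d=eyes.get_image(n);cv2.imwrite(f"pics/{n}2.png",d["img"][:,:,::-1]);np.savez(n+"2.npz",**d)
E
```

```text
t 2.08 q [-1.0522, -0.1775, 1.9451, -0.0004, 1.3733, -0.6328] ee [ 300.9 -419.3  207.6] yaw -0.4194 z [ 0.    -0.001 -1.   ] F [-0.8 -0.1  0.7] M [-0.02  0.04  0.03] w 85.6
reader frame X -218.7 Y -107.2
tool delta mm [ 1.035e+02  1.530e+01 -1.000e-01]
```

View pics/side2.png

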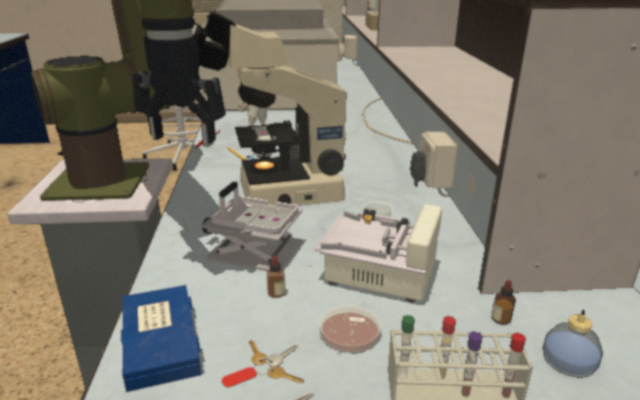

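View pics/top2.png

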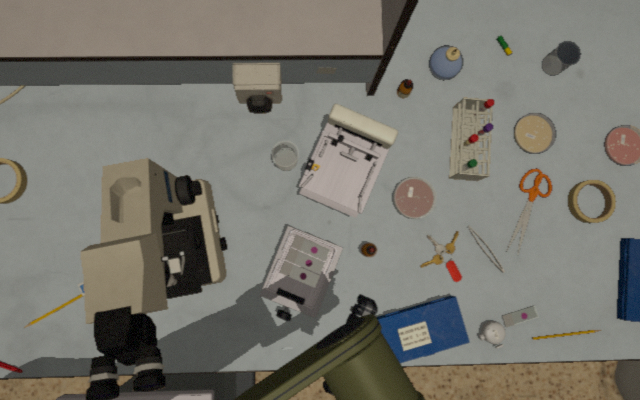

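```bash
python3 - <<'E'
from h import *
q1=-1.0522;c,s=np.cos(q1),np.sin(q1)
for n in("top","side"):
    d=dict(np.load(n+"2.npz"));d0=dict(np.load(n+"0.npz"))
    P=cloud(d);ch=(np.abs(d["range_z"]-d0["range_z"])>40)
    Q=P[ch];r=Q[:,0]*c+Q[:,1]*s;l=-Q[:,0]*s+Q[:,1]*c;z=Q[:,2]
    for r0 in range(-200,700,50):
        for z0 in range(100,900,50):
            k=(r>r0)&(r<=r0+50)&(z>z0)&(z<=z0+50)
            if k.sum()>15:print(n,r0,z0,"lat %.0f..%.0f n%d"%(*np.percentile(l[k],[2,98]),k.sum()))
# kinematic fit, three poses
E
```

```text
top 300 200 lat 406..841 n16
top 350 500 lat 108..109 n55
top 400 450 lat 108..109 n106
top 400 500 lat 108..109 n462
top 400 550 lat 94..109 n473
top 450 300 lat 15..27 n55
top 450 450 lat 108..111 n143
top 450 500 lat 55..111 n1218
top 450 550 lat 94..109 n936
top 500 250 lat 81..94 n24
top 500 300 lat 80..90 n77
top 500 450 lat 110..111 n130
top 500 500 lat 27..111 n3796
top 500 550 lat 94..109 n331
top 550 250 lat 77..104 n62
top 550 300 lat 79..103 n266
top 550 350 lat 79..98 n36
top 550 500 lat 11..109 n406
side -100 250 lat 56..476 n30
side -100 300 lat 120..123 n61
side -100 350 lat 120..123 n79
side -100 400 lat 119..123 n16
side -50 150 lat -90..-89 n20
side -50 200 lat -90..1023 n44
side -50 250 lat -90..1028 n83
side -50 300 lat 119..1050 n115
side -50 350 lat 119..122 n140
side -50 400 lat 119..123 n40
side 0 150 lat -90..186 n144
side 0 200 lat -90..1168 n75
side 0 250 lat -90..123 n446
side 0 300 lat 120..154 n353
side 0 350 lat 121..152 n429
side 0 400 lat 121..154 n141
side 50 150 lat -45..152 n16
side 50 200 lat -89..146 n290
side 50 250 lat -82..146 n200
side 50 300 lat 121..144 n63
side 450 200 lat 16..770 n36
side 450 250 lat 1..36 n521
side 450 300 lat 1..33 n732
side 500 250 lat 63..88 n30
side 500 300 lat 24..85 n1304
side 500 350 lat 15..82 n1506
side 500 400 lat 16..81 n1907
side 500 450 lat 18..78 n230
side 550 200 lat 70..688 n26
side 550 250 lat 67..102 n505
side 550 300 lat 60..103 n741
side 550 350 lat 40..63 n212
side 550 400 lat 41..63 n70
```

```bash
python3 - <<'E'
from h import *
q1=-1.0522;c,s=np.cos(q1),np.sin(q1)
d=dict(np.load("top2.npz"));d0=dict(np.load("top0.npz"))
P=cloud(d);ch=(np.abs(d["range_z"]-d0["range_z"])>40)
Q=P[ch];r=Q[:,0]*c+Q[:,1]*s;l=-Q[:,0]*s+Q[:,1]*c;z=Q[:,2]
for r0 in range(360,600,20):
    k=(r>r0)&(r<=r0+20)&(z>420)
    if k.sum()<5:continue
    print(r0,"z %.0f..%.0f"%(z[k].min(),z[k].max()),"; by z lat:",[(zz,int(l[k&(np.abs(z-zz)<5)].min()),int(l[k&(np.abs(z-zz)<5)].max())) for zz in range(450,620,15) if (k&(np.abs(z-zz)<5)).any()])
cv2.imwrite("pics/top2c.png",cv2.resize(d["img"][280:400,200:440,::-1],None,fx=3,fy=3))
E
```

```text
380 z 494..528 ; by z lat: [(495, 108, 109), (510, 108, 109), (525, 108, 108)]
400 z 490..566 ; by z lat: [(495, 108, 109), (510, 108, 109), (525, 108, 109), (540, 108, 109), (555, 108, 109), (570, 108, 109)]
420 z 484..567 ; by z lat: [(480, 108, 108), (495, 108, 109), (510, 108, 108), (525, 108, 109), (540, 108, 109), (555, 108, 109), (570, 98, 109)]
440 z 480..565 ; by z lat: [(480, 108, 108), (495, 108, 109), (510, 108, 109), (525, 108, 108), (540, 108, 109), (555, 93, 109), (570, 95, 95)]
460 z 476..562 ; by z lat: [(480, 108, 109), (495, 108, 108), (510, 55, 109), (525, 57, 109), (540, 108, 108), (555, 92, 109)]
480 z 471..559 ; by z lat: [(480, 108, 111), (495, 110, 111), (510, 108, 111), (525, 56, 111), (540, 51, 110), (555, 92, 108)]
500 z 479..555 ; by z lat: [(480, 110, 111), (495, 110, 111), (510, 110, 111), (525, 110, 111), (540, 43, 111), (555, 93, 109)]
520 z 475..552 ; by z lat: [(480, 110, 111), (495, 110, 111), (510, 110, 111), (525, 110, 111), (540, 24, 111), (555, 94, 108)]
540 z 485..544 ; by z lat: [(495, 10, 111), (510, 9, 111), (525, 10, 111), (540, 21, 108)]
```

View pics/top2c.png

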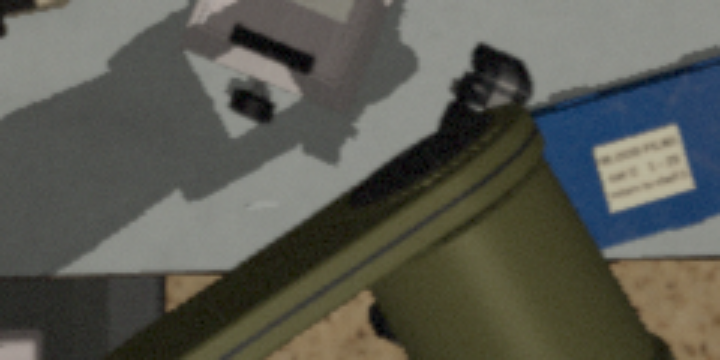

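arm_command --motion '[{"x": 0.02, "y": 0.003, "z": 0, "twist": 0, "fingers": 1}, {"x": 0.03, "y": 0.005, "z": 0, "twist": 0, "fingers": 1}, {"x": 0.03, "y": 0.005, "z": 0, "twist": 0, "fingers": 1}, {"x": 0.03, "y": 0.005, "z": 0, "twist": 0, "fingers": 1}, {"x": 0.03, "y": 0.004, "z": 0, "twist": 0, "fingers": 1}, {"x": 0.02, "y": 0.0025, "z": 0, "twist": 0, "fingers": 1}, {"x": 0.0125, "y": 0.001, "z": 0, "twist": 0, "fingers": 1}, {"x": 0, "y": 0, "z": 0, "twist": 0, "fingers": 1}, {"x": 0, "y": 0, "z": 0, "twist": 0, "fingers": 1}, {"x": 0, "y": 0, "z": 0, "twist": 0, "fingers": 1}]'

```text
t: 3.02
ee_pos: [356.4, -332.0, 207.3]
tool_rot: [2.636, 1.708, -0.001]
ft_force: [0.3, 1.1, -0.2]
grip_width: 85.4
```

```bash
python3 st.py 357 -331; python3 - <<'E'
from h import *
for n in("side","top"):
    d=eyes.get_image(n);cv2.imwrite(f"pics/{n}3.png",d["img"][:,:,::-1]);np.savez(n+"3.npz",**d)
E
```

```text
t 3.02 q [-0.8601, -0.2469, 2.0037, -0.0003, 1.3847, -0.4391] ee [ 356.4 -332.   207.3] yaw -0.4209 z [-0. -0. -1.] F [ 0.3  1.1 -0.2] M [-0.03  0.01  0.  ] w 85.4
reader frame X -204.8 Y -4.7
tool delta mm [ 1.2  0.1 -0. ]
```

View pics/side3.png

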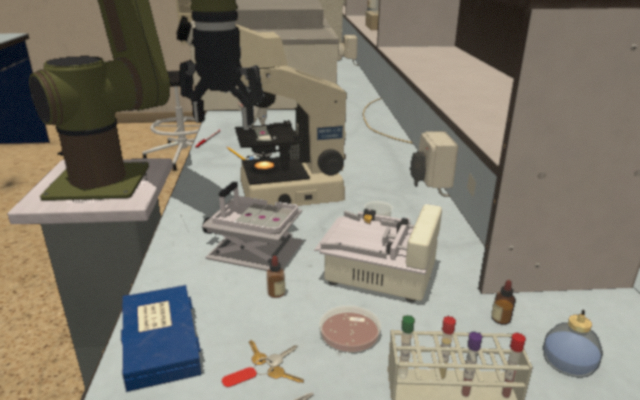

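View pics/top3.png

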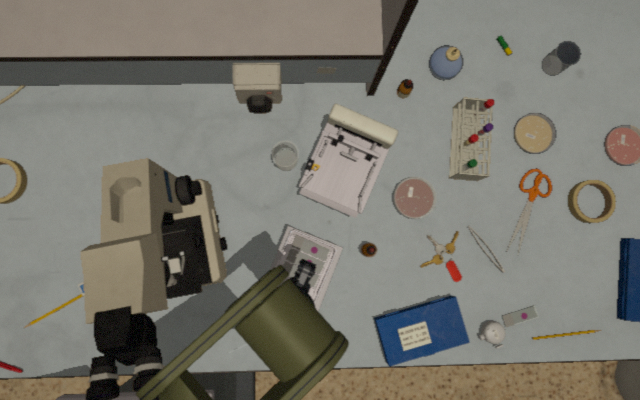

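arm_command --motion '[{"x": 0.002, "y": 0, "z": 0.01, "twist": 0, "fingers": 1}, {"x": 0, "y": 0, "z": 0.02, "twist": 0, "fingers": 1}, {"x": 0, "y": 0, "z": 0.02, "twist": 0, "fingers": 1}, {"x": 0, "y": 0, "z": 0.02, "twist": 0, "fingers": 1}, {"x": 0, "y": 0, "z": 0.02, "twist": 0, "fingers": 1}, {"x": 0, "y": 0, "z": 0.02, "twist": 0, "fingers": 1}, {"x": 0, "y": 0, "z": 0.015, "twist": 0, "fingers": 1}, {"x": 0, "y": 0, "z": 0.015, "twist": 0, "fingers": 1}, {"x": 0, "y": 0, "z": 0.01, "twist": 0, "fingers": 1}, {"x": 0, "y": 0, "z": 0.008, "twist": 0, "fingers": 1}, {"x": 0, "y": 0, "z": 0, "twist": 0, "fingers": 1}, {"x": 0, "y": 0, "z": 0, "twist": 0, "fingers": 1}]'

```text
t: 4.12
ee_pos: [357.3, -330.5, 112.6]
tool_rot: [2.636, 1.709, 0.0]
ft_force: [1.0, -0.2, 0.8]
grip_width: 85.1
```

```bash
python3 st.py 357 -331; python3 - <<'E'
from h import *
d=eyes.get_image("side");cv2.imwrite("pics/side4.png",cv2.resize(d["img"][120:300,150:350,::-1],None,fx=4,fy=3.3333,interpolation=cv2.INTER_CUBIC))
E
```

```text
t 4.12 q [-0.8569, -0.1653, 2.099, 0.0, 1.2077, -0.4367] ee [ 357.3 -330.5  112.6] yaw -0.4202 z [ 0. -0. -1.] F [ 1.  -0.2  0.8] M [ 0.03 -0.03 -0.01] w 85.1
reader frame X -204.6 Y -3.0
tool delta mm [-0.6 -0.   0. ]
```

View pics/side4.png

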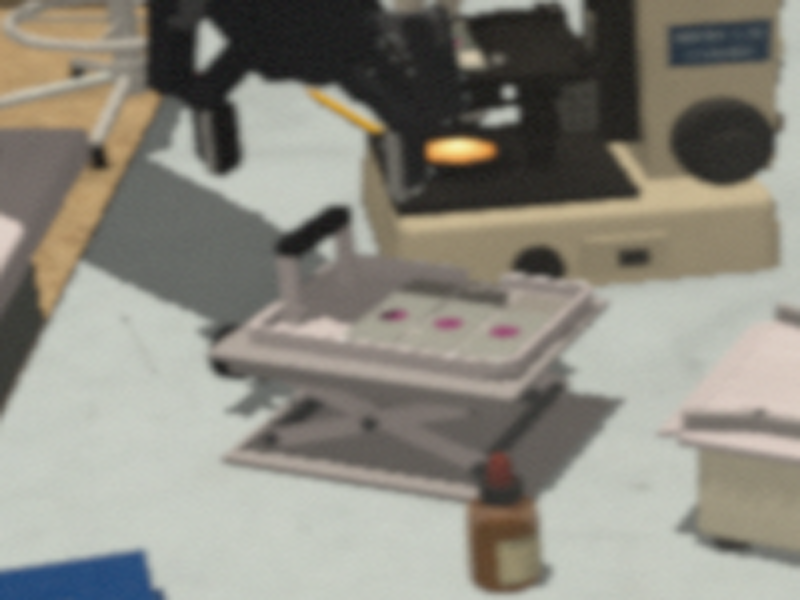

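```bash
python3 - <<'E'
from h import *
d=eyes.get_image("side")
for p in [(357,-331,126),(357+39,-331-17,114),(357-39,-331+17,114),(357,-331,0),(407,-353,84)]:
    u,v=proj(d,p);print(p,u,v,"crop",(u-150)*4,(v-120)*3.333)
P=cloud(d)
for cx,cy in [(220,150),(405,180),(315,230),(200,60)]:
    print(cx,cy,P[int(120+cy/3.333),int(150+cx/4)])
E
```

```text
(357, -331, 126) 229.00275703555948 186.02319826734856 crop 316.01102814223793 220.05531982507276
(396, -348, 114) 250.24272993485587 195.27696524289098 crop 400.9709197394235 250.89812515455566
(318, -314, 114) 209.2591023071257 188.6756280039078 crop 237.03640922850275 228.89586813702473
(357, -331, 0) 233.73869562018984 244.92182989843684 crop 334.9547824807594 416.36445905149003
(407, -353, 84) 257.0054253330477 210.96071717168687 crop 428.0217013321908 303.17207033323234
220 150 [ 314.93005356 -316.38726258  162.80586983]
405 180 [ 400.33233936 -358.42749086  160.45013845]
315 230 [ 355.78789066 -340.1259764   124.18839823]
200 60 [208.37089972 312.03412032   0.4103294 ]
```

```bash
python3 - <<'E'
from h import *
s=env.read_state();print(s["t"],s["ee_pos"])
for n in ("side","top"):
    d=eyes.get_image(n);d0=dict(np.load(n+"0.npz"));P=cloud(d)
    ch=(d0["range_z"]-d["range_z"]>25)&(P[...,2]>90)&(P[...,2]<260)&(np.hypot(P[...,0]-357,P[...,1]+331)<90)
    Q=P[ch];t=(Q[:,:2]-[357,-331])@np.array([.913,-.408])
    for a in range(-80,80,10):
        k=(t>a)&(t<=a+10)
        if k.sum()>3:print(n,a,"zmin %.0f p5 %.0f zmax %.0f n %d"%(Q[k,2].min(),np.percentile(Q[k,2],5),Q[k,2].max(),k.sum()))
    cv2.imwrite(f"pics/{n}5.png",cv2.resize(d["img"][100:250,150:350,::-1] if n=="side" else d["img"][220:370,200:400,::-1],None,fx=4,fy=4,interpolation=cv2.INTER_CUBIC))
E
```

```text
4.2167 [ 357.55978942 -330.82898171  113.28830967]
side -80 zmin 197 p5 200 zmax 227 n 31
side -70 zmin 193 p5 197 zmax 254 n 154
side -60 zmin 159 p5 164 zmax 254 n 122
side -50 zmin 150 p5 155 zmax 252 n 274
side -40 zmin 200 p5 203 zmax 257 n 115
side -30 zmin 211 p5 215 zmax 257 n 108
side -20 zmin 210 p5 215 zmax 255 n 125
side -10 zmin 211 p5 214 zmax 257 n 150
side 0 zmin 210 p5 213 zmax 257 n 98
side 10 zmin 210 p5 213 zmax 259 n 143
side 20 zmin 212 p5 216 zmax 259 n 168
side 30 zmin 200 p5 207 zmax 260 n 247
side 40 zmin 151 p5 156 zmax 255 n 273
side 50 zmin 157 p5 161 zmax 255 n 211
side 60 zmin 194 p5 202 zmax 256 n 294
side 70 zmin 197 p5 200 zmax 243 n 116
top 30 zmin 218 p5 219 zmax 258 n 23
top 40 zmin 189 p5 200 zmax 256 n 113
top 50 zmin 199 p5 201 zmax 257 n 79
top 60 zmin 207 p5 250 zmax 259 n 98
top 70 zmin 204 p5 206 zmax 250 n 58
```

View pics/side5.png

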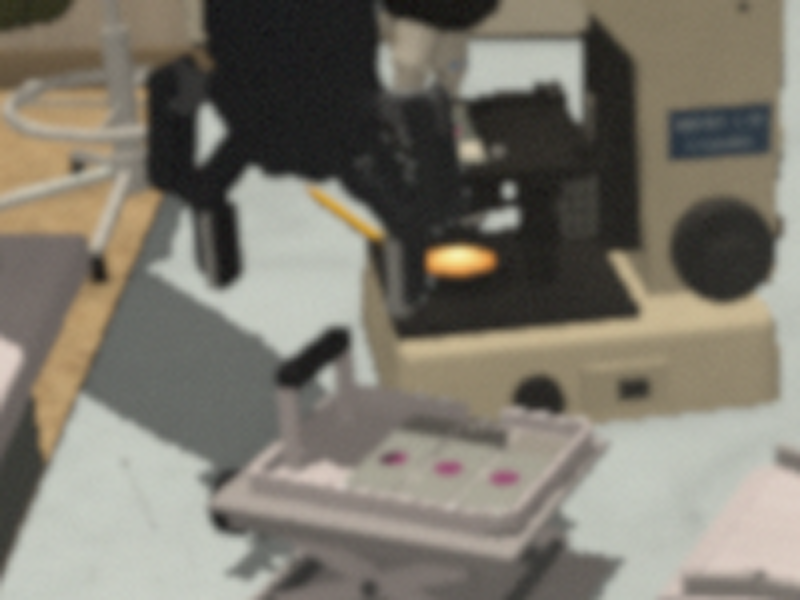

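```bash
python3 - <<'E'
from h import *
for f,c,z0 in (("side3",(356.4,-332),207.3),("side2",(300.9,-419.3),207.6)):
    d=dict(np.load(f+".npz"));d0=dict(np.load("side0.npz"));P=cloud(d)
    ch=(d0["range_z"]-d["range_z"]>25)&(P[...,2]>90)&(P[...,2]<360)&(np.hypot(P[...,0]-c[0],P[...,1]-c[1])<90)
    Q=P[ch];e=Q[:,:2]-c;t=e@np.array([.913,-.408]);l=e@np.array([.408,.913])
    print(f,[(a,int(Q[(t>a)&(t<=a+10),2].min()-z0)) for a in range(-80,80,10) if ((t>a)&(t<=a+10)).sum()>3])
    k=Q[:,2]<z0+50
    print("t range",np.percentile(t[k],[1,50,99]),"l",np.percentile(l[k],[1,50,99]))
d=eyes.get_image("side");P=cloud(d);d0=dict(np.load("side0.npz"));c=(357.4,-330.7)
ch=(d0["range_z"]-d["range_z"]>25)&(P[...,2]>135)&(P[...,2]<190)&(np.hypot(P[...,0]-c[0],P[...,1]-c[1])<90)
Q=P[ch];e=Q[:,:2]-c;t=e@np.array([.913,-.408]);l=e@np.array([.408,.913])
for sg in(1,-1):
    k=(t*sg>0)&(Q[:,2]<180);print(sg,np.percentile(t[k],[2,50,98]),np.percentile(l[k],[2,50,98]),Q[k,2].min())
E
```

```text
side3 [(-80, 101), (-70, 99), (-60, 43), (-50, 37), (-40, 85), (-30, 97), (-20, 97), (-10, 97), (0, 97), (10, 96), (20, 95), (30, 84), (40, 37), (50, 44), (60, 80), (70, 83)]
t range [-54.63768203  45.05669652  55.01656182] l [-13.268305    -8.19294208   8.91695198]
side2 [(-80, 82), (-70, 79), (-60, 40), (-50, 36), (-40, 86), (-30, 97), (-20, 96), (-10, 97), (0, 97), (10, 97), (20, 101), (30, 87), (40, 37), (50, 42), (60, 80), (70, 83)]
t range [-49.56812087  45.00246184  56.03424611] l [-14.28635936  -6.61931342   9.68797448]
1 [42.43470921 49.55964173 56.58804008] [-13.46750575  -7.66715978   7.29850219] 151.3074085817413
-1 [-55.90608753 -44.06804535 -41.81264803] [-12.84092942  -6.46448526   9.77665359] 150.00712613354796
```

The images put the fingertips about 35 mm higher than the reported TCP implies, and this is consistent over three poses. Lateral agreement is fine. I must recheck forearm clearance before going lower.

```bash
python3 - <<'E'
from h import *
q1=-0.8569;c,s=np.cos(q1),np.sin(q1)
d=eyes.get_image("top");d0=dict(np.load("top0.npz"));np.savez("top5.npz",**d)
cv2.imwrite("pics/top6.png",d["img"][:,:,::-1])
P=cloud(d);ch=(d0["range_z"]-d["range_z"]>40)
Q=P[ch];r=Q[:,0]*c+Q[:,1]*s;l=-Q[:,0]*s+Q[:,1]*c;z=Q[:,2]
for r0 in range(200,600,20):
    k=(r>r0)&(r<=r0+20)&(z>250)
    if k.sum()<5:continue
    print(r0,"z %.0f..%.0f lat %.0f..%.0f"%(z[k].min(),z[k].max(),l[k].min(),l[k].max()), "face zmin %.0f"%(z[k&(l>100)].min() if (k&(l>100)).any() else 0))
# microscope in arm plane coords
M=np.vstack([cloud(dict(np.load(n+"0.npz"))).reshape(-1,3) for n in("top","side")])
for q in(-0.8569,-0.74):
    c,s=np.cos(q),np.sin(q)
    r=M[:,0]*c+M[:,1]*s;l=-M[:,0]*s+M[:,1]*c
    print(q)
    for r0 in range(60,560,40):
        k=(r>r0)&(r<r0+40)&(M[:,2]>150)&(M[:,2]<480)
        print(r0,[(L,int(M[k&(l<L),2].max())) for L in(90,120,140,160,200) if (k&(l<L)&(l>-150)).sum()>3])
E
```

```text
300 z 477..496 lat 102..103 face zmin 477
320 z 474..512 lat 89..102 face zmin 474
340 z 468..512 lat 69..109 face zmin 468
360 z 467..509 lat 47..109 face zmin 484
380 z 409..501 lat 12..109 face zmin 486
400 z 396..491 lat 3..109 face zmin 479
420 z 392..483 lat -3..109 face zmin 472
440 z 391..476 lat -3..111 face zmin 422
460 z 384..470 lat -4..111 face zmin 432
480 z 275..462 lat -5..111 face zmin 441
500 z 250..456 lat -5..111 face zmin 424
520 z 250..440 lat -3..110 face zmin 414
540 z 251..258 lat 67..91 face zmin 0
-0.8569
60 [(90, 294), (120, 294), (140, 294), (160, 294), (200, 414)]
100 [(90, 423), (120, 423), (140, 423), (160, 423), (200, 423)]
140 [(90, 423), (120, 423), (140, 423), (160, 423), (200, 423)]
180 [(160, 383), (200, 383)]
220 [(140, 396), (160, 398), (200, 398)]
260 [(120, 398), (140, 398), (160, 398), (200, 407)]
300 [(120, 396), (140, 396), (160, 396), (200, 408)]
340 [(200, 384)]
380 []
420 []
460 []
500 []
540 []
-0.74
60 [(90, 294), (120, 294), (140, 294), (160, 294), (200, 333)]
100 [(90, 421), (120, 421), (140, 421), (160, 421), (200, 421)]
140 [(90, 423), (120, 423), (140, 423), (160, 423), (200, 423)]
180 [(90, 422), (120, 422), (140, 422), (160, 422), (200, 422)]
220 [(120, 398), (140, 398), (160, 398), (200, 398)]
260 [(90, 397), (120, 397), (140, 397), (160, 404), (200, 404)]
300 [(90, 398), (120, 398), (140, 408), (160, 408), (200, 408)]
340 [(140, 399), (160, 399), (200, 399)]
380 [(160, 372), (200, 376)]
420 [(200, 327)]
460 []
500 []
540 []
```

View pics/top6.png

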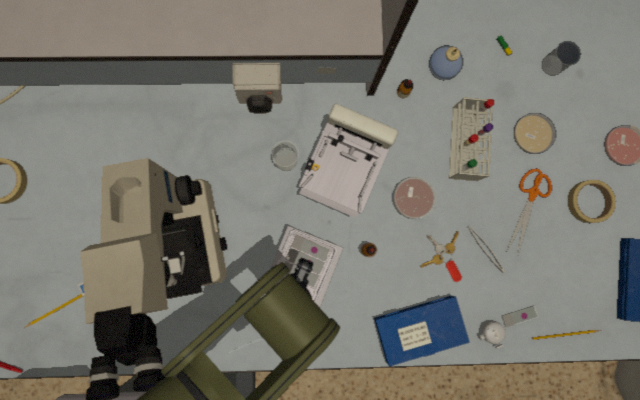

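```bash
cat > clr.py <<'E'
from h import *
M=np.vstack([cloud(dict(np.load(n+"0.npz"))).reshape(-1,3) for n in("top","side")])
M=M[(M[:,2]>200)&(M[:,2]<480)&(M[:,0]<560)&(M[:,0]>80)&(M[:,1]>-420)&(M[:,1]<150)]
a2,a3,L,h=451,604.5,298.5,180.
def check(x,y,z):
    R0=np.hypot(x,y);rp=np.sqrt(R0**2-54**2);q=np.arctan2(y,x)-np.arcsin(54/R0)
    w=np.array([rp,z+L-h]);D=np.hypot(*w)
    sl=np.arccos((D*D+a3*a3-a2*a2)/(2*D*a3))-np.arctan2(w[1],w[0])
    c,s=np.cos(q),np.sin(q);r=M[:,0]*c+M[:,1]*s;l=-M[:,0]*s+M[:,1]*c
    bot=z+L+(rp-r)*np.tan(sl)-38/np.cos(sl)
    k=(r<rp+60)&(r>-50)&(l<112+15)&(l>-80)
    m=(bot-M[:,2])[k]; 
    if not k.any(): return print((x,y,z),"free")
    i=np.argsort(m)[:8]
    print((x,y,z),"slope %.2f"%sl,"worst",[(int(m[j]),np.round(M[k][j]).astype(int).tolist(),int(r[k][j]),int(l[k][j])) for j in i[::3]],"l<112 worst",round((bot-M[:,2])[k&(l<112)].min(),1) if (k&(l<112)).any() else None)
for z in(113,90,81,78):check(357,-331,z)
a=-.431
for X in range(-205,0,25):
    check(544.4+X*np.cos(a),-413.3+X*np.sin(a),78)
E
python3 clr.py
```

```text
(357, -331, 113) slope 0.36 worst [(42, [279, -157, 397], 300, 108), (43, [277, -151, 398], 295, 111), (43, [283, -154, 396], 300, 113)] l<112 worst 42.8
(357, -331, 90) slope 0.40 worst [(28, [279, -157, 397], 300, 108), (28, [284, -152, 396], 300, 115), (29, [283, -154, 396], 300, 113)] l<112 worst 28.4
(357, -331, 81) slope 0.42 worst [(22, [279, -157, 397], 300, 108), (23, [284, -152, 396], 300, 115), (23, [283, -154, 396], 300, 113)] l<112 worst 22.9
(357, -331, 78) slope 0.43 worst [(21, [279, -157, 397], 300, 108), (21, [284, -152, 396], 300, 115), (22, [283, -154, 396], 300, 113)] l<112 worst 21.0
(np.float64(358.147572985885), np.float64(-327.6551902836385), 78) slope 0.43 worst [(20, [279, -157, 397], 301, 107), (20, [284, -152, 396], 301, 113), (21, [283, -154, 396], 301, 111)] l<112 worst 20.0
(np.float64(380.86128359736244), np.float64(-338.09967927343865), 78) slope 0.43 worst [(31, [279, -157, 397], 303, 100), (31, [276, -154, 398], 299, 99), (32, [283, -154, 396], 303, 105)] l<112 worst 31.2
(np.float64(403.5749942088399), np.float64(-348.5441682632388), 78) slope 0.4
[... 648 characters left out ...]
, (72, [276, -154, 398], 305, 80), (73, [283, -154, 396], 310, 85)] l<112 worst 72.3
(np.float64(494.42983665474964), np.float64(-390.3221242224396), 78) slope 0.42 worst [(79, [323, -129, 392], 323, 126), (80, [321, -129, 391], 322, 126), (81, [278, -152, 398], 306, 79)] l<112 worst 80.8
(np.float64(517.1435472662271), np.float64(-400.7666132122398), 78) slope 0.41 worst [(75, [326, -127, 403], 325, 126), (77, [327, -129, 400], 327, 125), (79, [326, -128, 399], 326, 125)] l<112 worst 88.2
(np.float64(539.8572578777045), np.float64(-411.21110220203997), 78) slope 0.40 worst [(76, [333, -128, 405], 333, 126), (78, [328, -125, 406], 327, 125), (79, [330, -128, 404], 330, 124)] l<112 worst 94.5
```

Clearance is about 20 mm at worst, and forearm force readings will be watched. I descend to a reported 78.

arm_command --motion '[{"x": 0, "y": 0, "z": 0.006, "twist": 0, "fingers": 1}, {"x": 0, "y": 0, "z": 0.008, "twist": 0, "fingers": 1}, {"x": 0, "y": 0, "z": 0.008, "twist": 0, "fingers": 1}, {"x": 0, "y": 0, "z": 0.008, "twist": 0, "fingers": 1}, {"x": 0, "y": 0, "z": 0.008, "twist": 0, "fingers": 1}, {"x": 0, "y": 0, "z": 0.008, "twist": 0, "fingers": 1}, {"x": 0, "y": 0, "z": 0.006, "twist": 0, "fingers": 1}, {"x": 0, "y": 0, "z": 0.005, "twist": 0, "fingers": 1}, {"x": 0, "y": 0, "z": 0, "twist": 0, "fingers": 1}, {"x": 0, "y": 0, "z": 0, "twist": 0, "fingers": 1}]'

```text
t: 5.25
ee_pos: [357.1, -330.3, 78.1]
tool_rot: [-2.635, -1.709, 0.0]
ft_force: [-0.3, -0.6, -0.2]
grip_width: 85.4
```

```bash
python3 st.py 357 -331; python3 - <<'E'
from h import *
d=eyes.get_image("side");cv2.imwrite("pics/side7.png",cv2.resize(d["img"][120:270,150:350,::-1],None,fx=4,fy=4,interpolation=cv2.INTER_CUBIC))
E
```

```text
t 5.25 q [-0.8569, -0.1236, 2.1251, 0.0, 1.1405, -0.4367] ee [ 357.1 -330.3   78.1] yaw -0.4202 z [-0.  0. -1.] F [-0.3 -0.6 -0.2] M [-0.01  0.01  0.03] w 85.4
reader frame X -204.8 Y -2.8
tool delta mm [-0.7  0.2 -0. ]
```

View pics/side7.png

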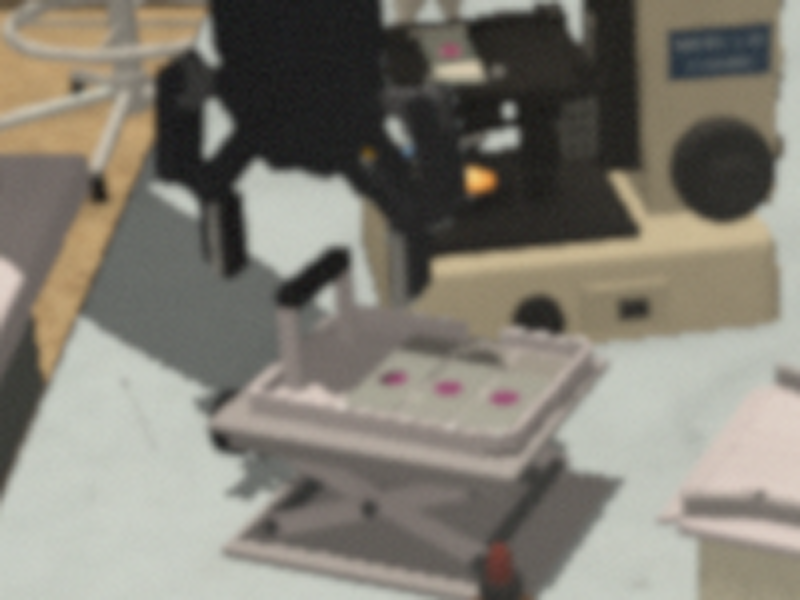

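The bar lies centred between the open fingertips, which are level with its underside. Closing now.

arm_command --motion '[{"x": 0, "y": 0, "z": 0, "twist": 0, "fingers": 0.5}, {"x": 0, "y": 0, "z": 0, "twist": 0, "fingers": 0.4}, {"x": 0, "y": 0, "z": 0, "twist": 0, "fingers": 0.3}, {"x": 0, "y": 0, "z": 0, "twist": 0, "fingers": 0.25}, {"x": 0, "y": 0, "z": 0, "twist": 0, "fingers": 0.2}, {"x": 0, "y": 0, "z": 0, "twist": 0, "fingers": 0.15}, {"x": 0, "y": 0, "z": 0, "twist": 0, "fingers": 0.1}, {"x": 0, "y": 0, "z": 0, "twist": 0, "fingers": 0.05}, {"x": 0, "y": 0, "z": 0, "twist": 0, "fingers": 0}, {"x": 0, "y": 0, "z": 0, "twist": 0, "fingers": 0}, {"x": 0, "y": 0, "z": 0, "twist": 0, "fingers": 0}, {"x": 0, "y": 0, "z": 0, "twist": 0, "fingers": 0}]' --grip_force 70

```text
t: 6.3
ee_pos: [357.2, -330.5, 78.6]
tool_rot: [2.636, 1.709, -0.0]
ft_force: [-1.7, 1.3, 2.8]
grip_width: 10.8
```

```bash
python3 st.py 357 -331; python3 - <<'E'
from h import *
d=eyes.get_image("side");cv2.imwrite("pics/side8.png",cv2.resize(d["img"][120:270,150:350,::-1],None,fx=4,fy=4,interpolation=cv2.INTER_CUBIC))
E
```

```text
t 6.3 q [-0.8569, -0.1241, 2.1248, -0.0001, 1.1409, -0.4367] ee [ 357.2 -330.5   78.6] yaw -0.4202 z [-0. -0. -1.] F [-1.7  1.3  2.8] M [0.22 0.3  0.02] w 10.8
reader frame X -204.7 Y -3.0
tool delta mm [-0.6  0.1  0. ]
```

View pics/side8.png

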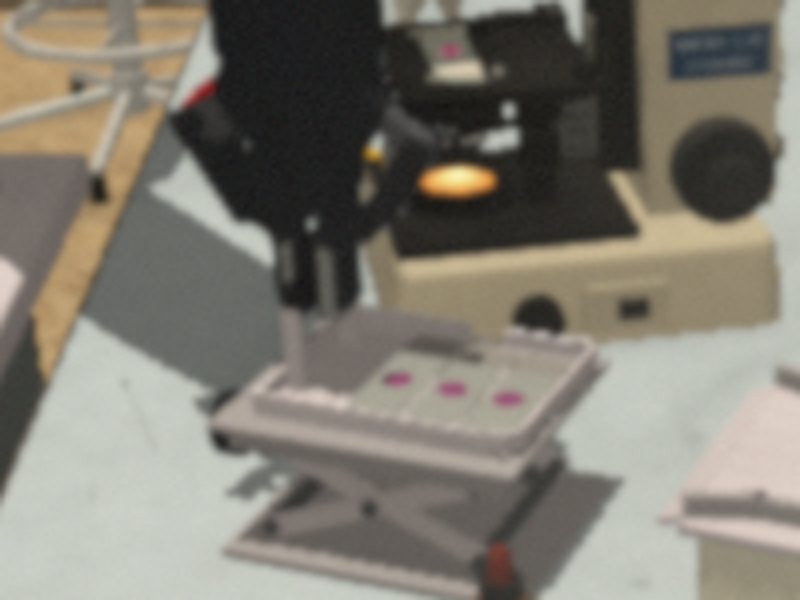

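Grip is good at 10.8 mm. Now I slide forward on the jack, correcting 3.4 mm to the left and -0.011 rad of yaw.

arm_command --motion '[{"x": 0, "y": 0.003, "z": 0, "twist": 0.002, "fingers": 0}, {"x": 0.0005, "y": 0.005, "z": 0, "twist": 0.002, "fingers": 0}, {"x": 0.001, "y": 0.008, "z": 0, "twist": 0.002, "fingers": 0}, {"x": 0.001, "y": 0.008, "z": 0, "twist": 0.001, "fingers": 0}, {"x": 0.001, "y": 0.008, "z": 0, "twist": 0, "fingers": 0}, {"x": 0.001, "y": 0.008, "z": 0, "twist": 0, "fingers": 0}, {"x": 0.001, "y": 0.008, "z": 0, "twist": 0, "fingers": 0}, {"x": 0, "y": 0.008, "z": 0, "twist": 0, "fingers": 0}, {"x": 0, "y": 0.005, "z": 0, "twist": 0, "fingers": 0}, {"x": 0, "y": 0.003, "z": 0, "twist": 0, "fingers": 0}, {"x": 0, "y": 0, "z": 0, "twist": 0, "fingers": 0}, {"x": 0, "y": 0, "z": 0, "twist": 0, "fingers": 0}]'

```text
t: 7.35
ee_pos: [394.4, -343.8, 78.6]
tool_rot: [2.644, 1.694, 0.002]
ft_force: [1.5, -0.1, 4.3]
grip_width: 10.7
```

```bash
python3 st.py; python3 - <<'E'
from h import *
d=eyes.get_image("side");cv2.imwrite("pics/side9.png",cv2.resize(d["img"][140:290,200:400,::-1],None,fx=4,fy=4,interpolation=cv2.INTER_CUBIC))
d=eyes.get_image("top");np.savez("top9.npz",**d);cv2.imwrite("pics/top9.png",cv2.resize(d["img"][100:300,220:420,::-1],None,fx=3,fy=3,interpolation=cv2.INTER_CUBIC))
E
```

```text
t 7.35 q [-0.8199, -0.0399, 2.0463, 0.0007, 1.1333, -0.3891] ee [ 394.4 -343.8   78.6] yaw -0.4312 z [ 0.002 -0.001 -1.   ] F [ 1.5 -0.1  4.3] M [-0.02 -0.17  0.03] w 10.7
reader frame X -165.3 Y 0.5
```

View pics/side9.png

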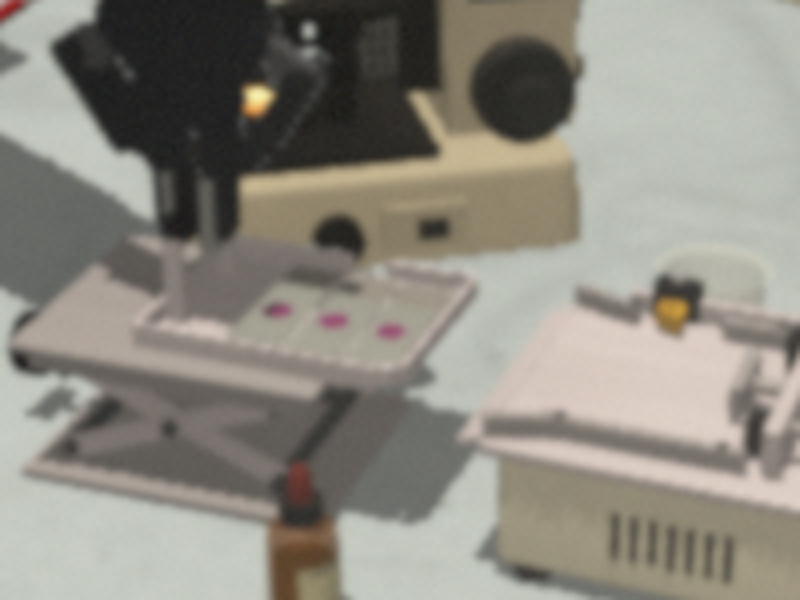

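View pics/top9.png

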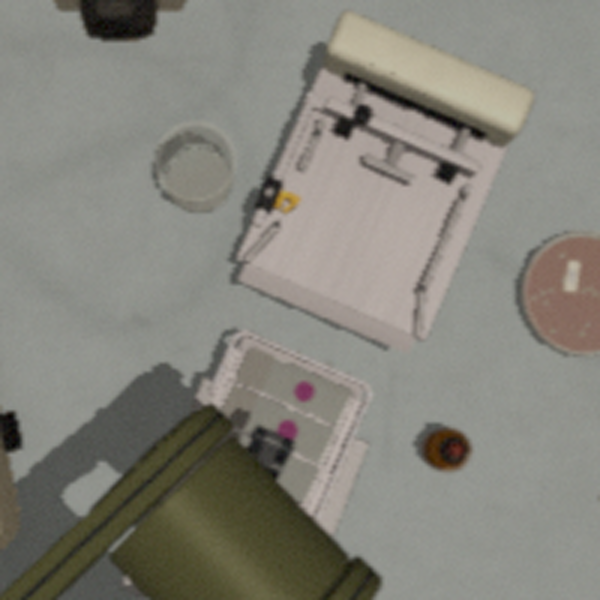

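The tray slides level and straight. On to the front end reaching the lip.

arm_command --motion '[{"x": 0, "y": 0.003, "z": 0, "twist": 0, "fingers": 0}, {"x": 0, "y": 0.005, "z": 0, "twist": 0, "fingers": 0}, {"x": 0, "y": 0.006, "z": 0, "twist": 0, "fingers": 0}, {"x": 0, "y": 0.006, "z": 0, "twist": 0, "fingers": 0}, {"x": 0, "y": 0.006, "z": 0, "twist": 0, "fingers": 0}, {"x": 0, "y": 0.006, "z": 0, "twist": 0, "fingers": 0}, {"x": 0, "y": 0.006, "z": 0, "twist": 0, "fingers": 0}, {"x": 0, "y": 0.006, "z": 0, "twist": 0, "fingers": 0}, {"x": 0, "y": 0.005, "z": 0, "twist": 0, "fingers": 0}, {"x": 0, "y": 0.003, "z": 0, "twist": 0, "fingers": 0}, {"x": 0, "y": 0, "z": 0, "twist": 0, "fingers": 0}, {"x": 0, "y": 0, "z": 0, "twist": 0, "fingers": 0}]'

```text
t: 8.45
ee_pos: [421.7, -356.5, 78.5]
tool_rot: [-2.645, -1.695, 0.0]
ft_force: [-0.6, 0.5, 5.6]
grip_width: 10.3
```

```bash
cat > look.py <<'E'
from h import *
import sys
k=sys.argv[1]
d=eyes.get_image("side");np.savez("sidel.npz",**d);cv2.imwrite(f"pics/side{k}.png",cv2.resize(d["img"][140:290,220:420,::-1],None,fx=4,fy=4,interpolation=cv2.INTER_CUBIC))
d=eyes.get_image("top");np.savez("topl.npz",**d)
c=(580,-430);yaw=-.431;w,h,s,z=150,200,3,80
ct,st=np.cos(yaw),np.sin(yaw);a=np.arange(0,h*s)/s;b=np.arange(0,w*s)/s
X=h/2-a[:,None]+0*b;Y=w/2-b[None]+0*a[:,None]
W=np.stack([c[0]+ct*X-st*Y,c[1]+st*X+ct*Y,np.full_like(X,z)],-1)
C=(W-d["origin"])@rot(d["attitude"]);uv=C/C[...,2:]
u=(uv[...,0]*d["K"][0,0]+d["K"][0,2]).astype(np.float32);v=(uv[...,1]*d["K"][1,1]+d["K"][1,2]).astype(np.float32)
cv2.imwrite(f"pics/rect{k}.png",cv2.remap(d["img"][:,:,::-1],u,v,cv2.INTER_CUBIC))
E
python3 st.py; python3 look.py 10
```

```text
t 8.45 q [-0.7989, 0.0262, 1.9807, -0.0003, 1.1349, -0.3675] ee [ 421.7 -356.5   78.5] yaw -0.4312 z [-0. -0. -1.] F [-0.6  0.5  5.6] M [ 0.08  0.17 -0.04] w 10.3
reader frame X -135.2 Y 0.3
```

View pics/side10.png

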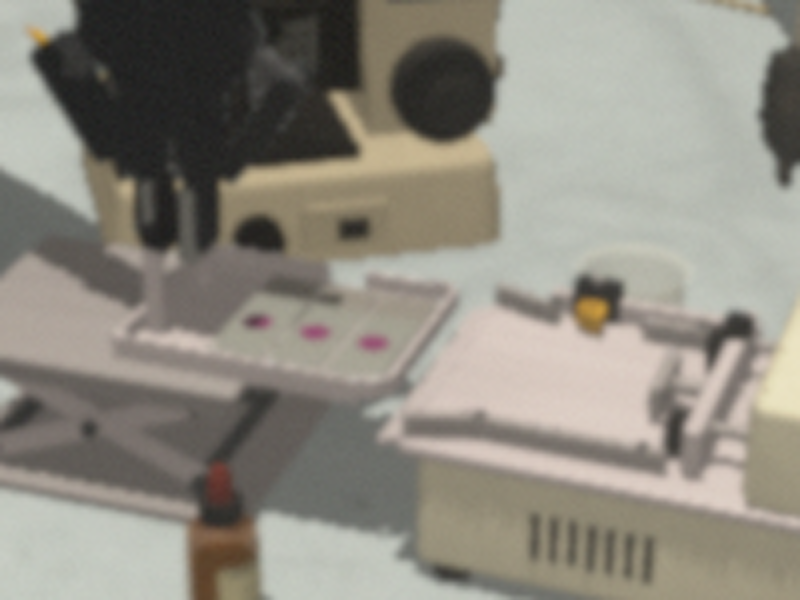

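View pics/rect10.png

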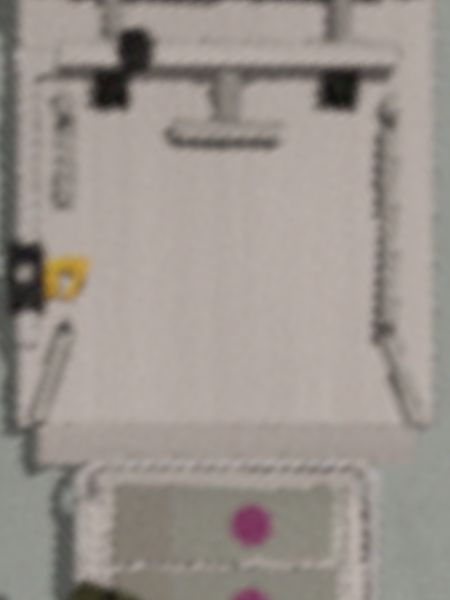

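Aligned: the tray edges at 78/372 px are centred between the rails at 72/378 px. Across the gap now.

arm_command --motion '[{"x": 0, "y": 0.004, "z": 0, "twist": 0, "fingers": 0}, {"x": 0, "y": 0.006, "z": 0, "twist": 0, "fingers": 0}, {"x": 0, "y": 0.008, "z": 0, "twist": 0, "fingers": 0}, {"x": 0, "y": 0.01, "z": 0, "twist": 0, "fingers": 0}, {"x": 0, "y": 0.01, "z": 0, "twist": 0, "fingers": 0}, {"x": 0, "y": 0.01, "z": 0, "twist": 0, "fingers": 0}, {"x": 0, "y": 0.01, "z": 0, "twist": 0, "fingers": 0}, {"x": 0, "y": 0.01, "z": 0, "twist": 0, "fingers": 0}, {"x": 0, "y": 0.008, "z": 0, "twist": 0, "fingers": 0}, {"x": 0, "y": 0.004, "z": 0, "twist": 0, "fingers": 0}, {"x": 0, "y": 0, "z": 0, "twist": 0, "fingers": 0}, {"x": 0, "y": 0, "z": 0, "twist": 0, "fingers": 0}]'

```text
t: 9.55
ee_pos: [465.2, -376.5, 78.6]
tool_rot: [-2.645, -1.695, 0.001]
ft_force: [-1.2, 0.6, 6.4]
grip_width: 10.6
```

```bash
python3 st.py; python3 look.py 11
```

```text
t 9.55 q [-0.7699, 0.1255, 1.875, -0.0005, 1.1419, -0.3386] ee [ 465.2 -376.5   78.6] yaw -0.4311 z [-0.001  0.    -1.   ] F [-1.2  0.6  6.4] M [0.14 0.43 0.01] w 10.6
reader frame X -87.3 Y 0.3
```

View pics/side11.png

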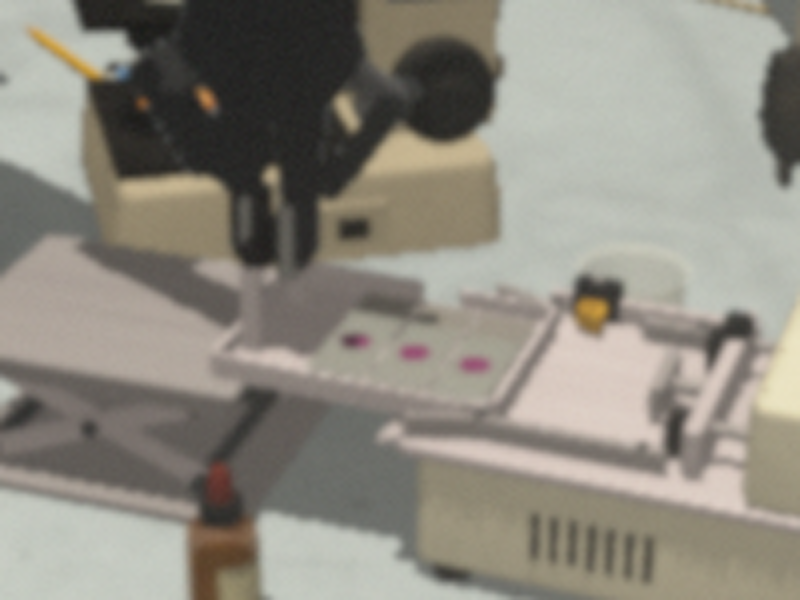

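View pics/rect11.png

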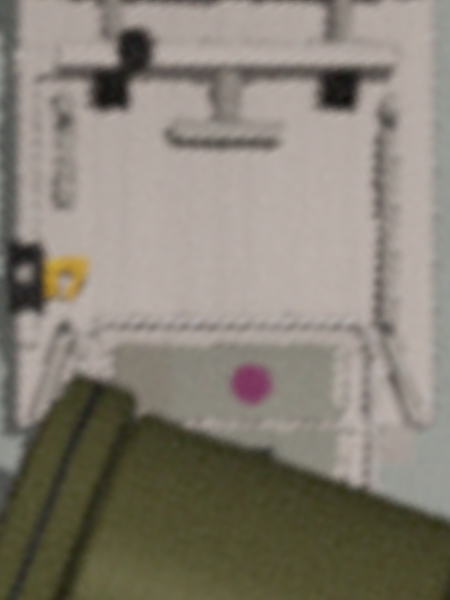

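The front is in the channel and the rear still on the jack by about 16 mm. Next I go 24 mm gently, then lower by 2 mm.

arm_command --motion '[{"x": 0, "y": 0.003, "z": 0, "twist": 0, "fingers": 0}, {"x": 0, "y": 0.005, "z": 0, "twist": 0, "fingers": 0}, {"x": 0, "y": 0.005, "z": 0, "twist": 0, "fingers": 0}, {"x": 0, "y": 0.005, "z": 0, "twist": 0, "fingers": 0}, {"x": 0, "y": 0.005, "z": 0, "twist": 0, "fingers": 0}, {"x": 0, "y": 0.005, "z": 0, "twist": 0, "fingers": 0}, {"x": 0, "y": 0.005, "z": 0, "twist": 0, "fingers": 0}, {"x": 0, "y": 0.004, "z": 0, "twist": 0, "fingers": 0}, {"x": 0, "y": 0.003, "z": 0, "twist": 0, "fingers": 0}, {"x": 0, "y": 0, "z": 0, "twist": 0, "fingers": 0}]'

```text
t: 10.48
ee_pos: [486.4, -386.6, 77.0]
tool_rot: [-2.645, -1.693, 0.002]
ft_force: [-2.6, -2.6, -0.7]
grip_width: 10.5
```

```bash
python3 st.py; python3 look.py 12
```

```text
t 10.48 q [-0.7575, 0.1753, 1.822, -0.0008, 1.146, -0.3253] ee [ 486.4 -386.6   77. ] yaw -0.4319 z [-0.002  0.001 -1.   ] F [-2.6 -2.6 -0.7] M [-0.3   0.43 -0.25] w 10.5
reader frame X -63.8 Y 0.1
```

View pics/side12.png

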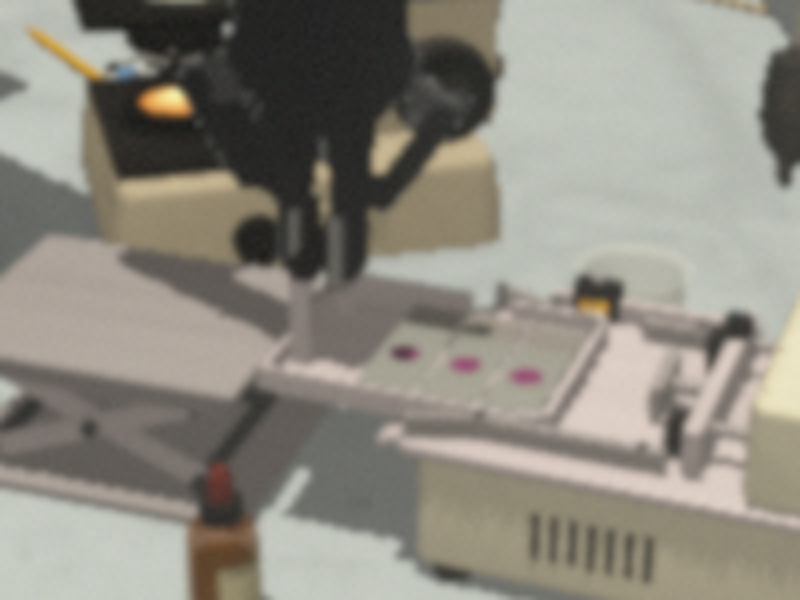

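arm_command --motion '[{"x": 0, "y": 0.003, "z": 0.001, "twist": 0, "fingers": 0}, {"x": 0, "y": 0.004, "z": 0, "twist": 0, "fingers": 0}, {"x": 0, "y": 0.004, "z": 0, "twist": 0, "fingers": 0}, {"x": 0, "y": 0.004, "z": 0, "twist": 0, "fingers": 0}, {"x": 0, "y": 0.004, "z": 0, "twist": 0, "fingers": 0}, {"x": 0, "y": 0.004, "z": 0, "twist": 0, "fingers": 0}, {"x": 0, "y": 0.004, "z": 0, "twist": 0, "fingers": 0}, {"x": 0, "y": 0.004, "z": 0, "twist": 0, "fingers": 0}, {"x": 0, "y": 0.003, "z": 0, "twist": 0, "fingers": 0}, {"x": 0, "y": 0.002, "z": 0, "twist": 0, "fingers": 0}, {"x": 0, "y": 0, "z": 0, "twist": 0, "fingers": 0}]'

```text
t: 11.5
ee_pos: [507.2, -395.7, 77.7]
tool_rot: [2.645, 1.695, 0.0]
ft_force: [-1.8, -2.8, -2.2]
grip_width: 10.5
```

```bash
cat >> st.py <<'E'
F=np.array(s["ft_force"]);print("F fwd %.1f left %.1f up %.1f ; front X %.1f"%(F[0]*np.cos(a)+F[1]*np.sin(a),-F[0]*np.sin(a)+F[1]*np.cos(a),F[2],np.cos(a)*dxy[0]+np.sin(a)*dxy[1]+120))
E
python3 st.py; python3 look.py 13
```

```text
t 11.5 q [-0.746, 0.2179, 1.7709, 0.0002, 1.1522, -0.3149] ee [ 507.2 -395.7   77.7] yaw -0.4312 z [ 0. -0. -1.] F [-1.8 -2.8 -2.2] M [-0.48  0.49 -0.32] w 10.5
reader frame X -41.2 Y 0.4
F fwd -0.4 left -3.3 up -2.2 ; front X 78.8
```

View pics/side13.png

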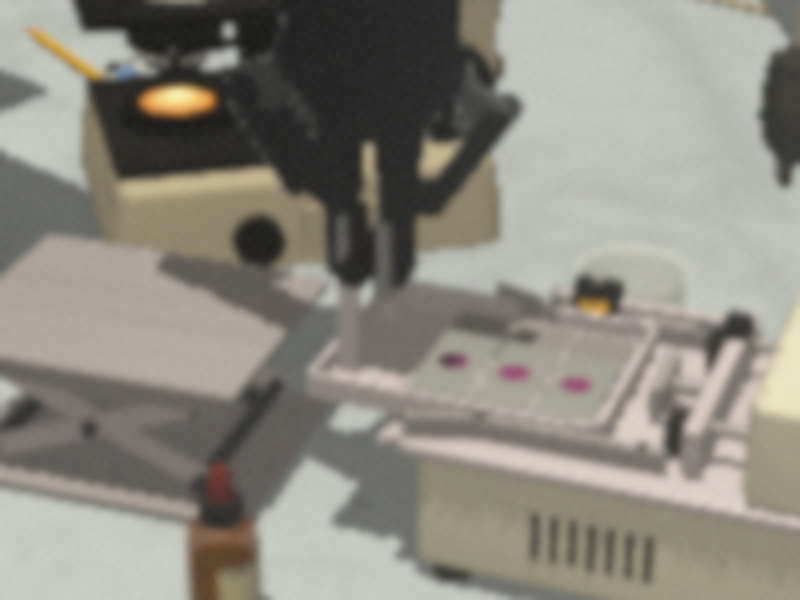

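View pics/rect13.png

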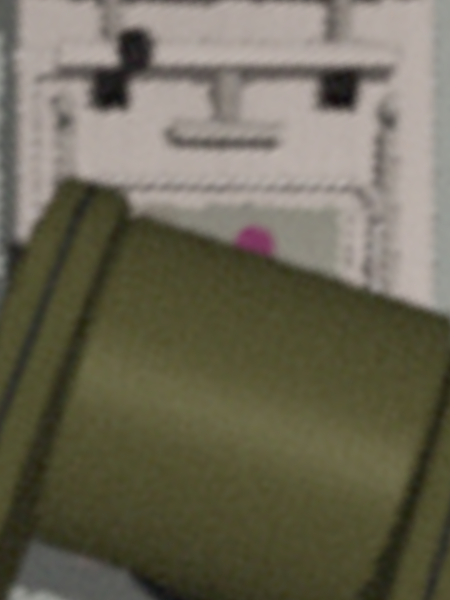

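The ejector plate is about 12 mm ahead of the tray's front. Approaching it slowly.

arm_command --motion '[{"x": 0, "y": 0.003, "z": 0.0005, "twist": 0, "fingers": 0}, {"x": 0, "y": 0.003, "z": 0.0005, "twist": 0, "fingers": 0}, {"x": 0, "y": 0.003, "z": 0, "twist": 0, "fingers": 0}, {"x": 0, "y": 0.003, "z": 0, "twist": 0, "fingers": 0}, {"x": 0, "y": 0.003, "z": 0, "twist": 0, "fingers": 0}, {"x": 0, "y": 0.002, "z": 0, "twist": 0, "fingers": 0}, {"x": 0, "y": 0, "z": 0, "twist": 0, "fingers": 0}]'

```text
t: 12.18
ee_pos: [516.5, -400.0, 77.2]
tool_rot: [2.645, 1.695, 0.0]
ft_force: [-2.6, -3.1, -1.8]
grip_width: 10.6
```

```bash
python3 st.py
```

```text
t 12.18 q [-0.7412, 0.2387, 1.7472, 0.0001, 1.1551, -0.3101] ee [ 516.5 -400.    77.2] yaw -0.4312 z [ 0.001 -0.    -1.   ] F [-2.6 -3.1 -1.8] M [-0.48  0.43 -0.31] w 10.6
reader frame X -30.9 Y 0.4
F fwd -1.1 left -3.9 up -1.8 ; front X 89.1
```

arm_command --motion '[{"x": 0, "y": 0.002, "z": 0.0005, "twist": 0, "fingers": 0}, {"x": 0, "y": 0.002, "z": 0.0005, "twist": 0, "fingers": 0}, {"x": 0, "y": 0.002, "z": 0, "twist": 0, "fingers": 0}, {"x": 0, "y": 0.002, "z": 0, "twist": 0, "fingers": 0}, {"x": 0, "y": 0, "z": 0, "twist": 0, "fingers": 0}]'

```text
t: 12.6
ee_pos: [519.3, -401.5, 76.6]
tool_rot: [-2.643, -1.693, 0.003]
ft_force: [-8.1, -1.1, 1.6]
grip_width: 10.4
```

```bash
python3 st.py; python3 look.py 14
```

```text
t 12.6 q [-0.7395, 0.2479, 1.7372, -0.0011, 1.1597, -0.3079] ee [ 519.3 -401.5   76.6] yaw -0.4311 z [-0.003  0.001 -1.   ] F [-8.1 -1.1  1.6] M [-0.16  1.24 -0.25] w 10.4
reader frame X -27.8 Y 0.2
F fwd -6.9 left -4.4 up 1.6 ; front X 92.2
```

View pics/side14.png

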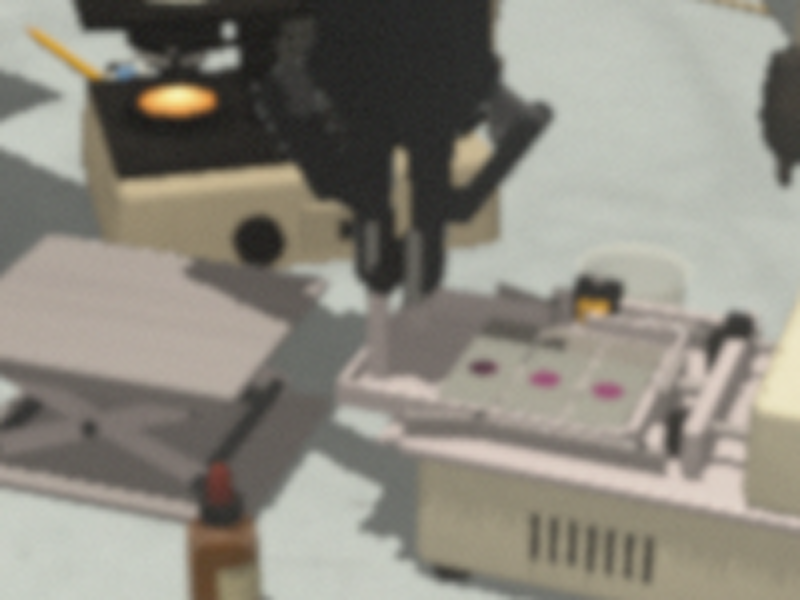

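View pics/rect14.png

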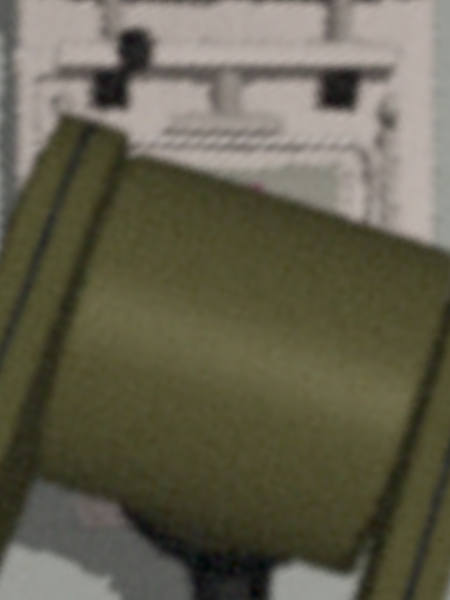

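The tray has met the ejector at a front X of about 91 (push about 7 N). Pressing on in small steps.

arm_command --motion '[{"x": 0, "y": 0.002, "z": 0, "twist": 0, "fingers": 0}, {"x": 0, "y": 0.002, "z": 0, "twist": 0, "fingers": 0}, {"x": 0, "y": 0.002, "z": 0, "twist": 0, "fingers": 0}, {"x": 0, "y": 0.002, "z": 0, "twist": 0, "fingers": 0}, {"x": 0, "y": 0.002, "z": 0, "twist": 0, "fingers": 0}, {"x": 0, "y": 0, "z": 0, "twist": 0, "fingers": 0}]'

```text
t: 13.2
ee_pos: [524.1, -403.8, 76.6]
tool_rot: [-2.642, -1.693, 0.004]
ft_force: [-9.9, -0.2, 3.3]
grip_width: 10.5
```

```bash
python3 st.py
```

```text
t 13.2 q [-0.7369, 0.2595, 1.7233, -0.0016, 1.1634, -0.3052] ee [ 524.1 -403.8   76.6] yaw -0.431 z [-0.004  0.002 -1.   ] F [-9.9 -0.2  3.3] M [ 0.02  1.54 -0.17] w 10.5
reader frame X -22.4 Y 0.2
F fwd -8.9 left -4.3 up 3.3 ; front X 97.6
```

arm_command --motion '[{"x": 0, "y": 0.002, "z": 0, "twist": 0, "fingers": 0}, {"x": 0, "y": 0.002, "z": 0, "twist": 0, "fingers": 0}, {"x": 0, "y": 0.001, "z": 0, "twist": 0, "fingers": 0}, {"x": 0, "y": 0, "z": 0, "twist": 0, "fingers": 0}]'

```text
t: 13.53
ee_pos: [526.8, -404.6, 76.6]
tool_rot: [-2.641, -1.692, 0.003]
ft_force: [-10.0, 1.4, 4.6]
grip_width: 10.8
```

```bash
python3 st.py; python3 look.py 15
```

```text
t 13.53 q [-0.7353, 0.2652, 1.7164, -0.0009, 1.1653, -0.3037] ee [ 526.8 -404.6   76.6] yaw -0.4313 z [-0.004  0.003 -1.   ] F [-10.    1.4   4.6] M [ 0.19  1.57 -0.24] w 10.8
reader frame X -19.6 Y 0.5
F fwd -9.6 left -2.9 up 4.6 ; front X 100.4
```

View pics/rect15.png

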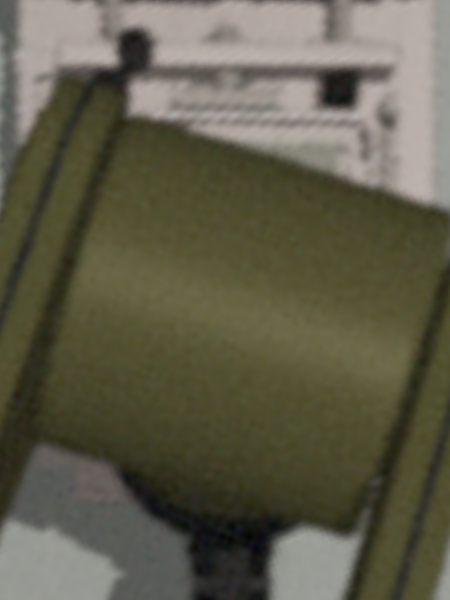

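View pics/side15.png

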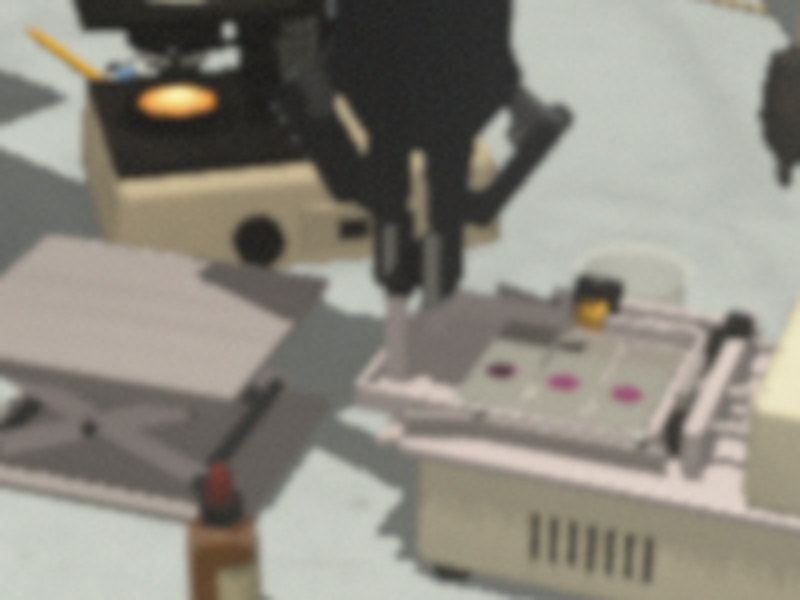

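arm_command --motion '[{"x": 0, "y": 0.0015, "z": -0.0005, "twist": 0, "fingers": 0}, {"x": 0, "y": 0.0015, "z": 0, "twist": 0, "fingers": 0}, {"x": 0, "y": 0.001, "z": 0, "twist": 0, "fingers": 0}, {"x": 0, "y": 0, "z": 0, "twist": 0, "fingers": 0}]'

```text
t: 13.97
ee_pos: [528.6, -405.4, 76.7]
tool_rot: [-2.64, -1.692, 0.004]
ft_force: [-11.4, 1.6, 2.5]
grip_width: 10.7
```

```bash
python3 st.py; python3 look.py 16
```

```text
t 13.97 q [-0.7343, 0.2695, 1.711, -0.0013, 1.1677, -0.3026] ee [ 528.6 -405.4   76.7] yaw -0.4312 z [-0.006  0.004 -1.   ] F [-11.4   1.6   2.5] M [ 0.29  1.65 -0.22] w 10.7
reader frame X -17.7 Y 0.6
F fwd -11.1 left -3.3 up 2.5 ; front X 102.3
```

View pics/side16.png

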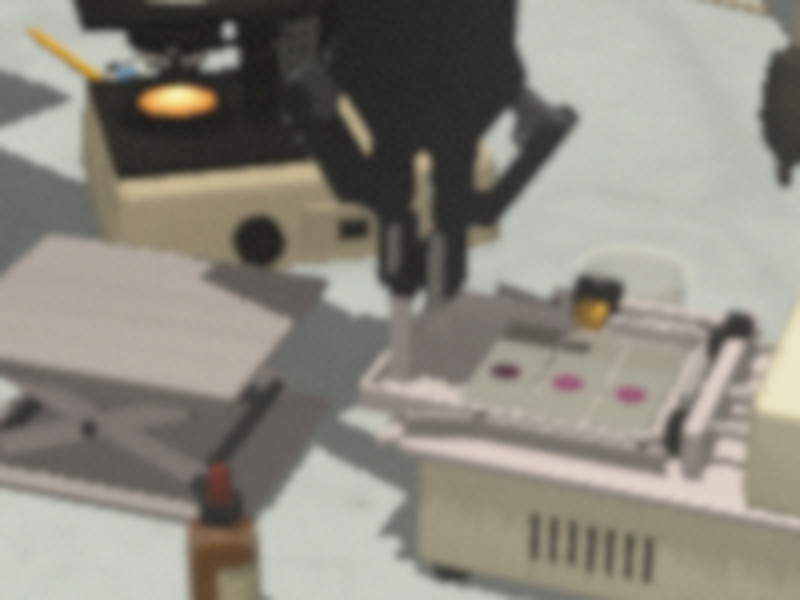

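arm_command --motion '[{"x": 0, "y": 0.001, "z": 0, "twist": 0, "fingers": 0}, {"x": 0, "y": 0.001, "z": 0, "twist": 0, "fingers": 0}, {"x": 0, "y": 0.001, "z": 0, "twist": 0, "fingers": 0}, {"x": 0, "y": 0, "z": 0, "twist": 0, "fingers": 0}]'

```text
t: 14.4
ee_pos: [528.5, -405.6, 76.6]
tool_rot: [-2.637, -1.69, 0.008]
ft_force: [-17.3, 5.0, 6.4]
grip_width: 10.7
```

```bash
python3 st.py; python3 look.py 17; python3 - <<'E'
from h import *
t=[cv2.imread(f"pics/side{k}.png")[240:420,520:720] for k in(11,14,15,16,17)]
cv2.imwrite("pics/cmp1.png",cv2.resize(np.hstack(t),(800,144)))
t=[cv2.resize(x,None,fx=1.3,fy=1.3) for x in t]
cv2.imwrite("pics/cmp1.png",np.vstack([np.hstack(t[:3]),np.hstack(t[3:]+[0*t[0]])]))
E
```

```text
t 14.4 q [-0.734, 0.2724, 1.7076, -0.0029, 1.1725, -0.302] ee [ 528.5 -405.6   76.6] yaw -0.4309 z [-0.01   0.005 -1.   ] F [-17.3   5.    6.4] M [ 0.56  2.62 -0.19] w 10.7
reader frame X -17.7 Y 0.3
F fwd -17.8 left -2.7 up 6.4 ; front X 102.3
```

View pics/cmp1.png

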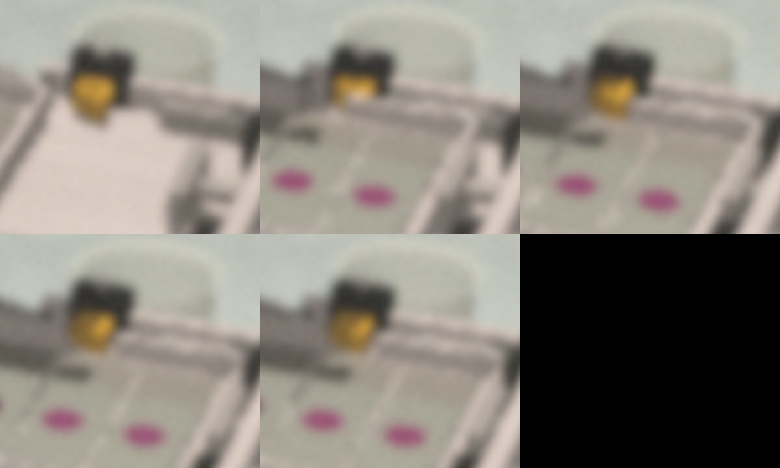

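The hard stop is felt (about 18 N, no more travel), and the brass nose is back in as far as before the tray came (frames 15-17). Easing off so the catch takes the load.

arm_command --motion '[{"x": 0, "y": -0.001, "z": 0, "twist": 0, "fingers": 0}, {"x": 0, "y": -0.001, "z": -0.0005, "twist": 0, "fingers": 0}, {"x": 0, "y": -0.001, "z": 0, "twist": 0, "fingers": 0}, {"x": 0, "y": -0.001, "z": 0, "twist": 0, "fingers": 0}, {"x": 0, "y": -0.001, "z": 0, "twist": 0, "fingers": 0}, {"x": 0, "y": 0, "z": 0, "twist": 0, "fingers": 0}]'

```text
t: 15.0
ee_pos: [528.2, -405.0, 76.8]
tool_rot: [-2.642, -1.692, 0.002]
ft_force: [-7.6, 0.5, 1.8]
grip_width: 10.9
```

```bash
python3 st.py
```

```text
t 15.0 q [-0.7346, 0.2671, 1.7137, -0.0004, 1.1654, -0.3031] ee [ 528.2 -405.    76.8] yaw -0.4314 z [-0.004  0.003 -1.   ] F [-7.6  0.5  1.8] M [ 0.11  1.3  -0.28] w 10.9
reader frame X -18.2 Y 0.7
F fwd -7.1 left -2.7 up 1.8 ; front X 101.8
```

arm_command --motion '[{"x": 0, "y": -0.001, "z": 0, "twist": 0, "fingers": 0}, {"x": 0, "y": -0.001, "z": 0, "twist": 0, "fingers": 0}, {"x": 0, "y": -0.001, "z": 0, "twist": 0, "fingers": 0}, {"x": 0, "y": 0, "z": 0, "twist": 0, "fingers": 0}]'

```text
t: 15.33
ee_pos: [526.7, -404.3, 76.8]
tool_rot: [-2.642, -1.692, 0.002]
ft_force: [-8.0, -0.6, 2.0]
grip_width: 10.6
```

```bash
python3 st.py
```

```text
t 15.33 q [-0.7354, 0.2637, 1.7178, -0.0003, 1.1643, -0.3039] ee [ 526.7 -404.3   76.8] yaw -0.4314 z [-0.003  0.003 -1.   ] F [-8.  -0.6  2. ] M [ 0.08  1.18 -0.24] w 10.6
reader frame X -19.8 Y 0.8
F fwd -7.0 left -3.9 up 2.0 ; front X 100.2
```

arm_command --motion '[{"x": 0, "y": -0.001, "z": 0, "twist": 0, "fingers": 0}, {"x": 0, "y": -0.001, "z": 0, "twist": 0, "fingers": 0}, {"x": 0, "y": 0, "z": 0, "twist": 0, "fingers": 0}]'

```text
t: 15.58
ee_pos: [525.9, -403.9, 76.8]
tool_rot: [-2.643, -1.692, 0.001]
ft_force: [-6.2, -0.1, 1.1]
grip_width: 10.6
```

```bash
python3 st.py; python3 look.py 18
```

```text
t 15.58 q [-0.7358, 0.2614, 1.7206, 0.0, 1.1633, -0.3044] ee [ 525.9 -403.9   76.8] yaw -0.4315 z [-0.003  0.002 -1.   ] F [-6.2 -0.1  1.1] M [ 0.08  1.06 -0.28] w 10.6
reader frame X -20.8 Y 0.8
F fwd -5.6 left -2.7 up 1.1 ; front X 99.2
```

View pics/side18.png

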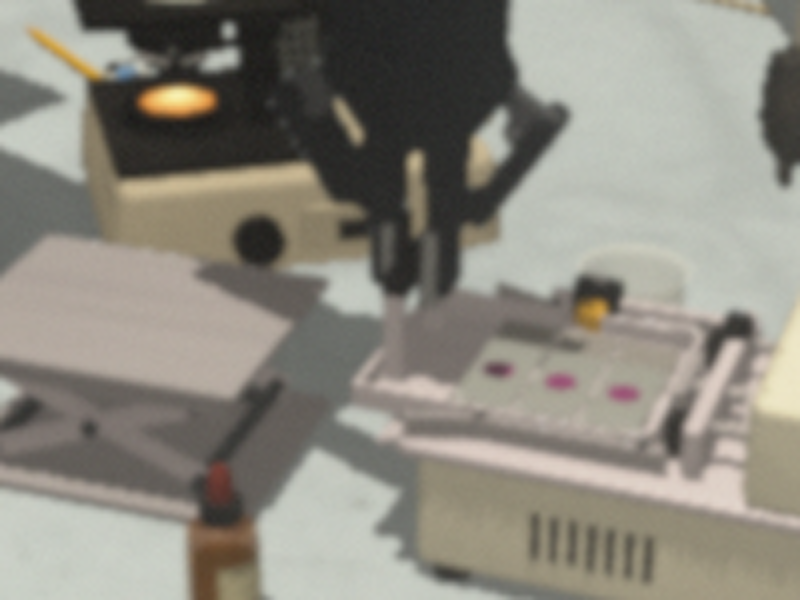

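arm_command --motion '[{"x": 0, "y": -0.001, "z": 0, "twist": 0, "fingers": 0}, {"x": 0, "y": -0.001, "z": 0, "twist": 0, "fingers": 0}, {"x": 0, "y": 0, "z": 0, "twist": 0, "fingers": 0}]'

```text
t: 15.93
ee_pos: [525.9, -403.7, 77.0]
tool_rot: [-2.645, -1.694, -0.001]
ft_force: [-2.2, -0.4, -1.9]
grip_width: 10.6
```

```bash
python3 st.py
```

```text
t 15.93 q [-0.736, 0.2594, 1.7228, 0.0009, 1.1603, -0.305] ee [ 525.9 -403.7   77. ] yaw -0.4314 z [-0.     0.001 -1.   ] F [-2.2 -0.4 -1.9] M [-0.04  0.55 -0.28] w 10.6
reader frame X -20.8 Y 1.0
F fwd -1.8 left -1.3 up -1.9 ; front X 99.2
```

The force fell from 5.6 to 1.8 N while the tray stayed put, so the catch is holding. Settling, then releasing.

arm_command --motion '[{"x": 0, "y": -0.0005, "z": 0.0005, "twist": 0, "fingers": 0}, {"x": 0, "y": 0, "z": 0, "twist": 0, "fingers": 0}, {"x": 0, "y": 0, "z": 0, "twist": 0, "fingers": 0.2}, {"x": 0, "y": 0, "z": 0, "twist": 0, "fingers": 0.3}, {"x": 0, "y": 0, "z": 0, "twist": 0, "fingers": 0.4}, {"x": 0, "y": 0, "z": 0, "twist": 0, "fingers": 0.5}, {"x": 0, "y": 0, "z": 0, "twist": 0, "fingers": 0.5}, {"x": 0, "y": 0, "z": 0, "twist": 0, "fingers": 0.5}, {"x": 0, "y": 0, "z": 0, "twist": 0, "fingers": 0.5}]' --grip_force 40

```text
t: 16.68
ee_pos: [525.8, -404.2, 76.9]
tool_rot: [2.645, 1.695, 0.0]
ft_force: [-0.1, 0.5, -0.4]
grip_width: 42.6
```

```bash
python3 st.py; python3 look.py 19
```

```text
t 16.68 q [-0.7364, 0.2592, 1.723, 0.0001, 1.159, -0.3053] ee [ 525.8 -404.2   76.9] yaw -0.4311 z [ 0. -0. -1.] F [-0.1  0.5 -0.4] M [ 0.01 -0.06 -0.05] w 42.6
reader frame X -20.7 Y 0.5
F fwd -0.3 left 0.4 up -0.4 ; front X 99.3
```

View pics/side19.png

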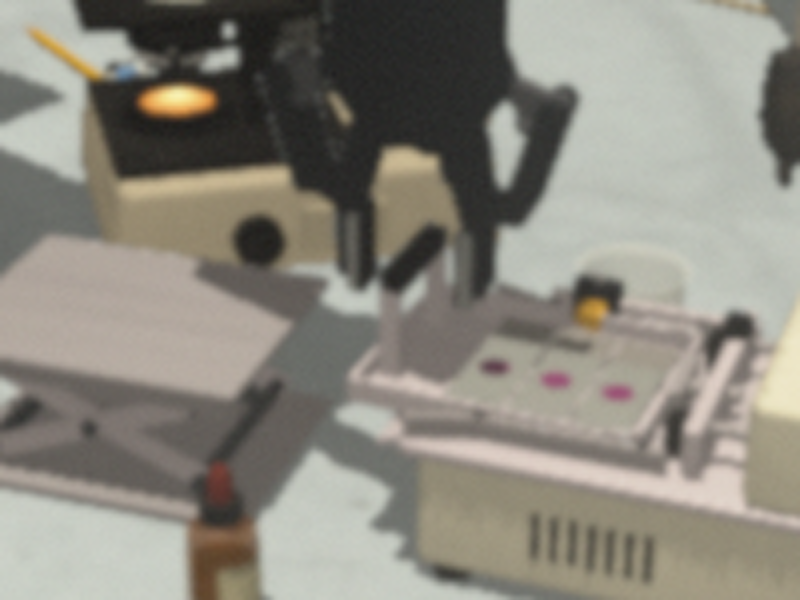

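The tray stays put (dots shifted only about 1 px, settling onto the catch) and the bar is free. Lifting away.

arm_command --motion '[{"x": 0, "y": 0, "z": -0.01, "twist": 0, "fingers": 0.5}, {"x": 0, "y": 0, "z": -0.02, "twist": 0, "fingers": 0.5}, {"x": 0, "y": 0, "z": -0.03, "twist": 0, "fingers": 0.5}, {"x": 0, "y": 0, "z": -0.04, "twist": 0, "fingers": 0.5}, {"x": 0, "y": 0, "z": -0.04, "twist": 0, "fingers": 0.5}, {"x": 0, "y": 0, "z": -0.04, "twist": 0, "fingers": 0.5}, {"x": -0.04, "y": 0, "z": -0.03, "twist": 0, "fingers": 0.5}, {"x": -0.05, "y": -0.02, "z": 0, "twist": 0, "fingers": 0.5}, {"x": -0.06, "y": -0.03, "z": 0, "twist": 0, "fingers": 0.5}, {"x": -0.06, "y": -0.03, "z": 0, "twist": 0, "fingers": 0.5}, {"x": -0.06, "y": -0.03, "z": 0, "twist": 0, "fingers": 0.5}, {"x": -0.05, "y": -0.02, "z": 0, "twist": 0, "fingers": 0.5}]'

```text
t: 17.78
ee_pos: [372.4, -547.6, 204.7]
tool_rot: [2.644, 1.693, -0.001]
ft_force: [0.3, -0.4, 0.1]
grip_width: 42.5
```

```bash
python3 st.py; python3 look.py 20; python3 - <<'E'
from h import *
d=eyes.get_image("top");cv2.imwrite("pics/top20.png",d["img"][:,:,::-1])
E
```

```text
t 17.78 q [-1.0544, 0.1505, 1.6253, -0.0006, 1.3639, -0.6222] ee [ 372.4 -547.6  204.7] yaw -0.432 z [ 0.    -0.002 -1.   ] F [ 0.3 -0.4  0.1] M [-0.03 -0.01 -0.04] w 42.5
reader frame X -100.2 Y -193.9
F fwd 0.4 left -0.3 up 0.1 ; front X 19.8
```

View pics/rect20.png

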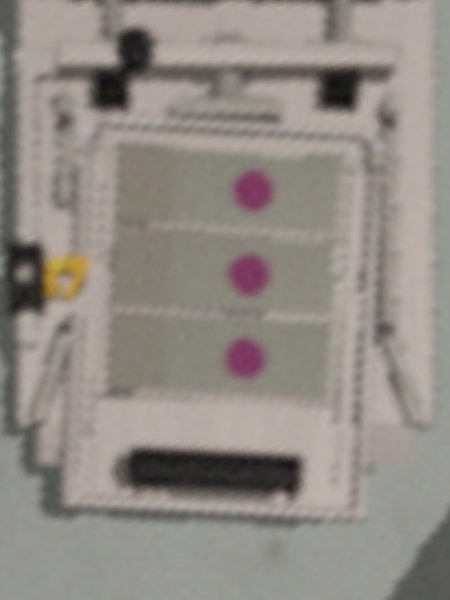

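View pics/side20.png

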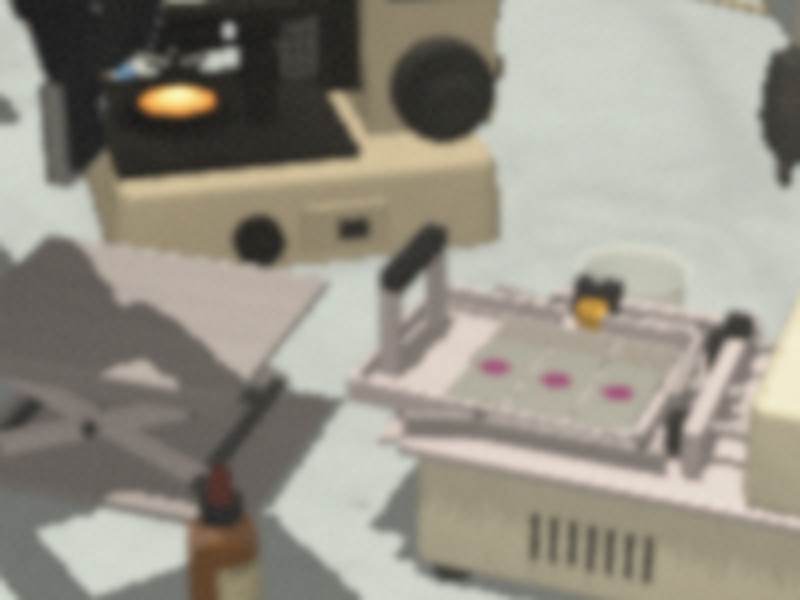

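View pics/top20.png

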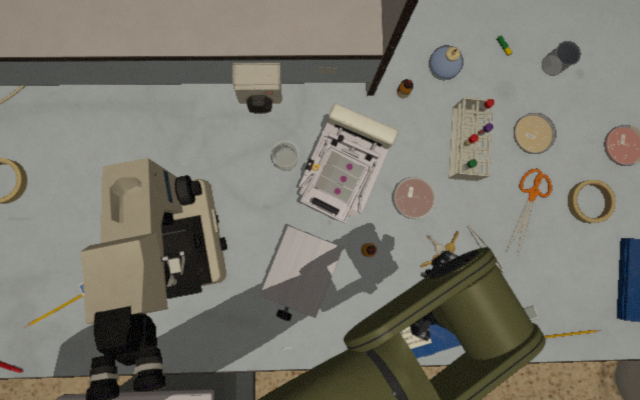

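The tray is held. The ejector plate is pressed about 10 mm (146 px to about 115 px at 3 px/mm) and the brass nose is in the notch. The tray rests yawed by about 0.045 rad, turned by the offset between ejector and catch within the rail play. I wait a second and re-measure.

arm_command --motion '[{"x": 0, "y": 0, "z": 0, "twist": 0, "fingers": 0.5}, {"x": 0, "y": 0, "z": 0, "twist": 0, "fingers": 0.5}, {"x": 0, "y": 0, "z": 0, "twist": 0, "fingers": 0.5}, {"x": 0, "y": 0, "z": 0, "twist": 0, "fingers": 0.5}, {"x": 0, "y": 0, "z": 0, "twist": 0, "fingers": 0.5}, {"x": 0, "y": 0, "z": 0, "twist": 0, "fingers": 0.5}, {"x": 0, "y": 0, "z": 0, "twist": 0, "fingers": 0.5}, {"x": 0, "y": 0, "z": 0, "twist": 0, "fingers": 0.5}, {"x": 0, "y": 0, "z": 0, "twist": 0, "fingers": 0.5}, {"x": 0, "y": 0, "z": 0, "twist": 0, "fingers": 0.5}, {"x": 0, "y": 0, "z": 0, "twist": 0, "fingers": 0.5}, {"x": 0, "y": 0, "z": 0, "twist": 0, "fingers": 0.5}]'

```text
t: 18.93
ee_pos: [374.4, -546.1, 202.8]
tool_rot: [-2.645, -1.695, -0.0]
ft_force: [0.0, -0.4, -0.6]
grip_width: 42.7
```

```bash
python3 - <<'E'
from h import *
d1=dict(np.load("topl.npz"));d2=eyes.get_image("top");d0=dict(np.load("top0.npz"))
p=np.array([544.4,-413.3]);a=-.431
B=np.array([[np.cos(a),np.sin(a)],[-np.sin(a),np.cos(a)]])
for n,d,z in(("start",d0,77),("after",d1,75),("now",d2,75)):
    g=d["img"].astype(int);m=((g[...,0]-g[...,1]>35)&(g[...,2]-g[...,1]>20)).astype(np.uint8);m[:,:270]=0;m[:,380:]=0;m[:130]=0;m[310:]=0
    _,_,st,c=cv2.connectedComponentsWithStats(m)
    pts=np.array([B@(onplane(d,*c[i],z)[:2]-p) for i in range(1,len(st)) if st[i,4]>8]);print(n,np.round(pts,1).tolist(), "yaw rel", round(float(np.arctan2(pts[0,1]-pts[-1,1],pts[0,0]-pts[-1,0])),3))
    hm=(g.sum(2)<140);P=cloud(d)
    for nm,c0,zz in(("beaker",(285,155),70),("bottle",(369,249),70)):
        w=15;sub=P[c0[1]-w:c0[1]+w,c0[0]-w:c0[0]+w].reshape(-1,3);k=sub[:,2]>(40);print(nm,np.round(np.nanmedian(sub[k],0),1) if k.any() else None)
# tray level: rim heights from cloud now
P=cloud(d2);Q=P.reshape(-1,3);q=(Q[:,:2]-p)@B.T
for X in(-20,0,30,60,90):
    k=(np.abs(q[:,0]-X)<6)&(np.abs(q[:,1])<40)&(Q[:,2]>55)&(Q[:,2]<100);print("X",X,"z med %.1f"%np.median(Q[k,2]))
E
```

```text
start [[-107.1, -10.9], [-135.2, -11.2], [-163.4, -11.2]] yaw rel 0.005
beaker [ 651.2 -323.8   67. ]
bottle [ 439.3 -493.7   48.4]
after [[76.8, -9.6], [48.7, -8.2], [21.0, -6.9]] yaw rel -0.048
beaker [ 651.1 -323.3   67. ]
bottle [ 439.3 -494.    48.7]
now [[77.1, -9.7], [48.7, -8.2], [20.8, -6.8]] yaw rel -0.051
beaker [ 651.1 -323.1   67.3]
bottle [ 439.3 -493.8   48.3]
X -20 z med 73.8
X 0 z med 74.1
X 30 z med 78.2
X 60 z med 77.7
X 90 z med 77.2
```

```bash
python3 -c "
from station import env
print(env.close_job())"
```

```text
the job is handed in; nothing more can be done
None
```

The loaded tray is in the slide reader, held by the side catch, and the job is handed in at about 19 s of the 64 s allowed.

- **Crossing the gap:** I gripped the tray by its handle bar and slid it level across. I lowered it the 2 mm to the deck only after its rear had left the jack.
- **Pressing home:** The tray's front met the ejector about 91 mm inside the mouth. I pressed gently until the stop pads resisted (about 18 N).
- **Catch:** When I eased back, the push on the gripper fell from 5.6 to 1.8 N without the tray moving. That showed the catch was holding, so I let go and backed the arm clear.

**Last checks:**
- The slide dots moved less than 0.5 mm over the last second.
- The ejector is pressed in about 10 mm, and the catch nose is fully back in the notch.
- The beaker and bottle stand where they were, within 1 mm.
- The gripper touches nothing, and the force reads about 0.

**What disagreed:**
- The reported tool height was about 35 mm lower than the cameras showed. I went by the cameras.
- The docked tray sits turned about 0.05 rad clockwise, rather than exactly in line with the reader. The centred ejector pushing against the catch on the left turned it once released, by about as much as the play between the rails allows. I left it, because the spring would turn it back.

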